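# Turn the shaker tray over, load the pots and click the carriage home

### The job

Get the tube shaker ready: put the brass weight on the green pad, then tip the white tray up against the wall of its stand and lower it over, without letting it slam, onto the carriage next to it, blue hollow side up and lying flat along the lip. Stand all the amber sample pots there are upright in the hollow of the tray, and only then push the orange tab until the carriage clicks fully home. Leave the beaker and the wash bottle where they stand.

Things in the scene. Friction and masses are not known exactly. Their poses are not given: they have to be found in the camera images.
- tray_mid (a point): Centre of the reversible tray: stiff white plate 140 (its x) by 120 mm (its y), 18 mm thick, 0.3 kg. One face plain; the other a hollow with blue floor, 120 x 100 mm, 10 mm deep, inside a rim 10 mm wide. z points out of the PLAIN face (up at the start). Too wide to grip across; an edge can be pinched across its 18 mm. At the start it lies on the stand, its inner edge within 8 mm of the wall.
- stand (a point): Tray's place on the fixed parking stand: centre of the tray's underside when it touches the wall; the flat top is 50 mm above the bench. x: along the slide, away from the robot; y: towards the wall and carriage (left); z up. The top reaches only to y -29 mm and x +-70 mm, so the tray's outer (-y) edge overhangs about 30 mm, bare bench 50 mm below it: fingertips fit under to lever it up.
- wall_top (a point): Middle of the top edge, on the stand's side, of the grey wall at the inner edge of the stand: 140 mm long in x, 10 mm thick, 25 mm above the stand's top (75 mm above the bench), its face 61 mm in y from the stand point. The tray pivots on its inner edge at the foot of this wall when its outer edge is levered up. Axes as for the stand.
- seat (a point): Tray's place on the sliding carriage (moves with it): centre of the tray's underside there; flat top 50 mm above the bench. Axes as for the stand. The mirror image of the stand: a lip at the inner edge, face at y -61 mm, 20 mm high, 140 mm long, 10 mm thick, 12 mm clear of the stand's wall. The top reaches to y +29 mm, x +-70 mm, so the tray's outer (+y) edge overhangs 30 mm, bare bench below.
- carriage (a joint): The carriage's travel along the slide, m: 0 = pulled out towards the robot, 0.080 = fully home, away from the robot. Starts at 0 to 0.012. About 1.5 N of friction; from about 0.057 a spring detent resists with up to some 10 N more, and past about 0.070 it gives way, draws the carriage home and holds it there.
- tab (a point): Orange push tab on the near end of the carriage (moves with it): an upright plate 12 mm (x) by 45 mm (y), its top 95 mm above the bench; the point is in its middle, 10 mm below its top. Axes as for the stand; push it along x. It stands 105 mm before the seat point and 21 mm to the right of it, its back 29 mm from the tray's edge. Below it a 30 mm wide arm, 39 to 47 mm above the bench.
- weight_mid (a point): A brass weight, 32 mm diameter, 40 mm high, 0.2 kg (30 mm diameter over its top 6 mm, a groove below that), upright on the tray's plain face at the start. The point is its centre, half-way up.
- pad_top (a point): A round green pad fixed to the bench, 90 mm diameter, 4 mm high: the weight's place. The point is the centre of its top.
- beaker_mid (a point): An empty glass beaker, 68 mm diameter, 90 mm high, to the left; leave it alone. The point is on its axis, half-way up.
- wash_mid (a point): A white wash bottle with a red cap, 64 mm diameter, 160 mm high, to the right; leave it alone. The point is on its axis, half-way up.
- pot1_mid (a point): Sample pot 1 of up to four (two to four are there; None if absent): amber with a white screw cap, a plain upright cylinder 38 mm diameter, 30 mm high, 60 g. The point is its centre, half-way up. Starts standing on the bench in front of the shaker, to the left or right.
- pot2_mid (a point): Sample pot 2 of up to four (two to four are there; None if absent): amber with a white screw cap, a plain upright cylinder 38 mm diameter, 30 mm high, 60 g. The point is its centre, half-way up. Starts standing on the bench in front of the shaker, to the left or right.
- pot3_mid (a point): Sample pot 3 of up to four (two to four are there; None if absent): amber with a white screw cap, a plain upright cylinder 38 mm diameter, 30 mm high, 60 g. The point is its centre, half-way up. Starts standing on the bench in front of the shaker, to the left or right.
- pot4_mid (a point): Sample pot 4 of up to four (two to four are there; None if absent): amber with a white screw cap, a plain upright cylinder 38 mm diameter, 30 mm high, 60 g. The point is its centre, half-way up. Starts standing on the bench in front of the shaker, to the left or right.
Not all that is in view belongs to the job. What is shaped like the part that bears pot1_mid but black or red is not meant.

How it is judged:
By the outcome, as a careful person would: the job done as asked, in the order asked, and still so for the second after the job is handed in, with the robot touching nothing.
Of pot1, pot2, pot3, pot4 only 2 to 4 are there at a start; the rules pass over those that are not, and their reading is None.
At some moment in a run one of pot1, pot2, pot3, pot4 may be knocked a few centimetres aside while the robot is not near it.
It also fails if it takes over 210 s, if anything falls off the work surface, if the arm or the gripper's body presses on something with over 40 N, if the wrist force passes 120 N, or if a joint passes its speed limit or range.

### The arm

A 6-joint arm with a two-finger parallel gripper is mounted at the origin on the work surface. World frame = base frame: x ahead of the robot, y to its left, z up, the work surface at z = 0. Lengths are in m, angles in degrees, forces in N, time in s.
With the tool pointing down it reaches from about 0.4 to 0.825 m from the base axis. Payload 7 kg.
Tool frame: the origin (TCP) lies at the very end of the fingers, on their centre line; the grasp point (between the pads) lies 19 mm behind it; z points along the fingers, y is the direction in which the jaws open and shut (so a half turn about z gives the same grasp; the last joint's range is limited). The gripper opens to 88 mm and grips with 3 to 60 N. Pads are 19 mm wide; open, the fingers measure 130 mm over their backs; the gripper's body (78 mm by 193 mm) begins 47 mm behind the grasp point.
Start: joints at [88.299, 20.546, 0.682, 0, -70.136, -16.507], TCP at [0.211, 0.641, 0.227] pointing down, gripper open.
Joint ranges: [-176.03, 176.03], [-82.01, 121.73], [-58.28, 71.71], [-173.87, 95.51], [-174.79, -0.11], [-173.66, 173.66]. Speed limits (degrees/s): [136.94, 136.94, 172.46, 180, 180, 180].

### API

Orientations are given as [roll, pitch, yaw] about the fixed x, y, z axes, in that order (R = Rz(yaw) Ry(pitch) Rx(roll)).
In Python, from plant import ctrl, snapshot, workorder gives the robot as it stands. The module is installed in compiled form; this text tells all that it offers.
- The arm moves only by the shell command python3 -m creep 'ROWS'. ROWS is JSON, a list of rows, each a list of 5 numbers: the shift along the tool's x, y, z scaled (see below), then the turn about the tool's z scaled (see below), then the finger opening in mm, from 0 to 87.6. A call has exactly 8 rows; each row is the pose to reach, as a shift and turn from the pose commanded when the call began, along the tool's axes at that moment, turning the shorter way round; what a row does not reach only later rows make up. The controller multiplies each number of a shift by 0.1 m and each number of a turn by 180 degrees. A row lasts 1/12 s, in which the tool goes at most 41.7 mm and 7.16 degrees, less where a joint would pass 70% of its speed; a pose out of reach is approached as far as the arm can. A call with a number of a shift or a turn outside -1 to 1 is refused whole. A call with a gripper value outside its range is refused whole. The fingers move at their own pace and stop on an object; the grip force is fixed at half the most. Time passes only in rows, so rows that repeat a pose let the fingers close, or fill a call up. It gives the time, the measured TCP pose, the force and the opening at its end, in the units of the state.
- ctrl.get_obs(): the state, without advancing time (a new reading comes with each control period).
- snapshot(name): name is "side" or "top"; returns a dict with "img" (400x640x3 uint8, blue, green, red), "camera_matrix" (3x3 intrinsics, pixels), "xyz" and "rotation" of the camera in the world. Camera axes: x right, y up, looking along -z (the intrinsics and any distortion apply to the point x, -y, -z); pixel columns grow to the right and rows downward; lengths in m; the calibration is good to about 2 mm. A picture is of the moment at which its call begins. There is no depth.
- workorder.close_job(): hands the job in, once; it reports no verdict.
The state is a dict: "clock": time; "joint_pos": joint angles; "qvel": joint speeds; "tau": joint torques, N m; "tool_pos": TCP position; "orientation": TCP orientation; "force": force on the tool from outside, world axes, zero at the start; "moment": the same for the moment, N m; "opening": finger opening in m.
Only numpy, scipy, OpenCV 4.12 (cv2) and the standard library are available. Lean on these libraries where they do the work, as an engineer would, in place of code of your own. Each camera call takes 0.05 s, during which the arm holds its last target.

## Working session

There is one attempt and no reset: what is moved stays moved. The work goes in short steps, Python scripts to look and compute and a shell command to move; the robot and the scene stay as the last step left them, time stands still between calls to the robot, and variables do not carry over. Pictures are saved under pics/ and viewed, and the job is handed in when it is done.

```bash
ls; mkdir -p pics; cat > h.py <<'E'
import numpy as np, cv2, json
from plant import ctrl, snapshot, workorder
def snap(name, tag):
    s=snapshot(name); im=np.array(s["img"]); cv2.imwrite(f"pics/{tag}.png",im)
    np.savez(f"pics/{tag}.npz",img=im,K=s["camera_matrix"],t=s["xyz"],R=s["rotation"],extra=str([k for k in s]))
    return s
def load(tag):
    d=np.load(f"pics/{tag}.npz"); return d
def ray(d,px):
    K=np.array(d["K"]);R=np.array(d["R"]);t=np.array(d["t"])
    p=np.linalg.solve(K,np.array([px[0],px[1],1.0])); v=np.array([p[0],-p[1],-p[2]])
    return t,R@v
def atz(d,px,z):
    t,v=ray(d,px); return t+v*(z-t[2])/v[2]
def proj(d,P):
    c=np.array(d["R"]).T@(np.array(P,float)-np.array(d["t"])); q=np.array(d["K"])@np.array([c[0],-c[1],-c[2]]); return q[:2]/q[2]
E
python3 - <<'E'
from h import *
for n in("side","top"):
    s=snap(n,n+"0"); print(n,{k:(np.round(v,4).tolist() if k!="img" else 0) for k,v in s.items()})
o=ctrl.get_obs(); print(o)
E
```

```text
pics
side {'img': 0, 'camera_matrix': [[364.0731, 0.0, 316.2559], [0.0, 364.0731, 198.9421], [0.0, 0.0, 1.0]], 'xyz': [-0.0367, -0.5251, 0.7163], 'rotation': [48.7067, 0.5103, -46.4047]}
top {'img': 0, 'camera_matrix': [[469.7505, 0.0, 315.7279], [0.0, 469.7505, 192.4831], [0.0, 0.0, 1.0]], 'xyz': [0.331, -0.0196, 1.2286], 'rotation': [8.4884, 0.1646, -89.1533]}
{'clock': 0.1, 'joint_pos': array([ 8.82999439e+01,  2.05881895e+01,  6.41923841e-01, -1.83315082e-02,
       -7.01339292e+01, -1.65054069e+01]), 'qvel': array([-0.03007089, -0.1298213 ,  0.13520814,  0.04759477, -0.07904664,
        0.01098613]), 'tau': array([-1.42888988e-03, -5.84162307e+01,  2.93754190e+01,  7.01538742e+00,
        1.01566917e-02, -5.00689555e-05]), 'tool_pos': array([0.21079038, 0.64082031, 0.22572683]), 'orientation': array([ 1.79918213e+02, -6.26230246e-03, -1.82117001e+01]), 'force': array([ 0.38860305,  0.0476824 , -0.23004469]), 'moment': array([ 0.01758847, -0.02635488, -0.00184422]), 'opening': 0.08776394776178593}
```

```bash
sed -i 's/R=np.array(d\["R"\])/R=RM(d["R"])/; s/np.array(d\["R"\]).T/RM(d["R"]).T/' h.py; cat >> h.py <<'E'
from scipy.spatial.transform import Rotation as Rot
def RM(e): return Rot.from_euler('xyz',np.array(e),degrees=True).as_matrix()
E
python3 - <<'E'
from h import *
for n in("side0","top0"):
    d=load(n); print(n,[proj(d,p).round(0).tolist() for p in ([0.6,0,0],[0.211,0.641,0.227])], ray(d,(320,200))[1])
E
```

```text
side0 [[338.0, 197.0], [88.0, 104.0]] [ 0.54577869  0.51359556 -0.66216269]
top0 [[311.0, 161.0], [-2.0, 316.0]] [ 0.1318599  -0.00429892 -0.9914299 ]
```

View pics/side0.png

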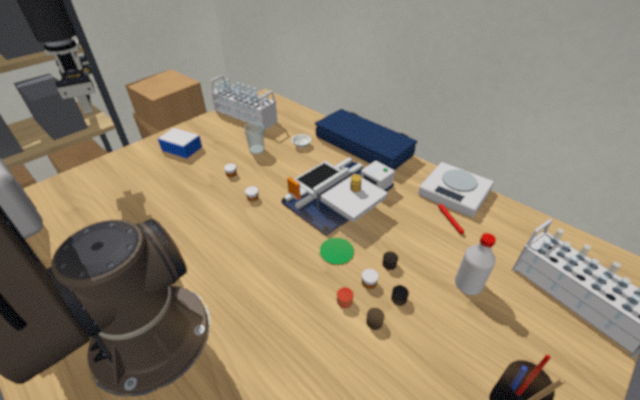

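View pics/top0.png

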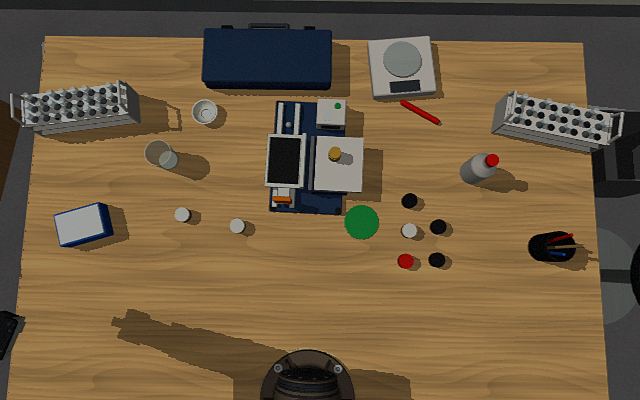

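```bash
python3 - <<'E'
from h import *
a=load("side0")["img"];b=load("top0")["img"]
def crop(i,x0,y0,x1,y1,w,h): return cv2.resize(i[y0:y1,x0:x1],(w,h),interpolation=cv2.INTER_CUBIC)
top=np.hstack([crop(a,210,150,290,210,400,300),crop(a,325,240,425,340,400,300)])
bot=np.hstack([crop(b,160,185,260,245,400,300),crop(b,380,180,460,280,400,300)])
cv2.imwrite("pics/c1.png",np.vstack([top,bot]))
cv2.imwrite("pics/c2.png",crop(b,255,90,395,250,700,600))
cv2.imwrite("pics/c3.png",crop(a,270,145,410,240,800,543))
E
```

```text
(no output)
```

View pics/c1.png

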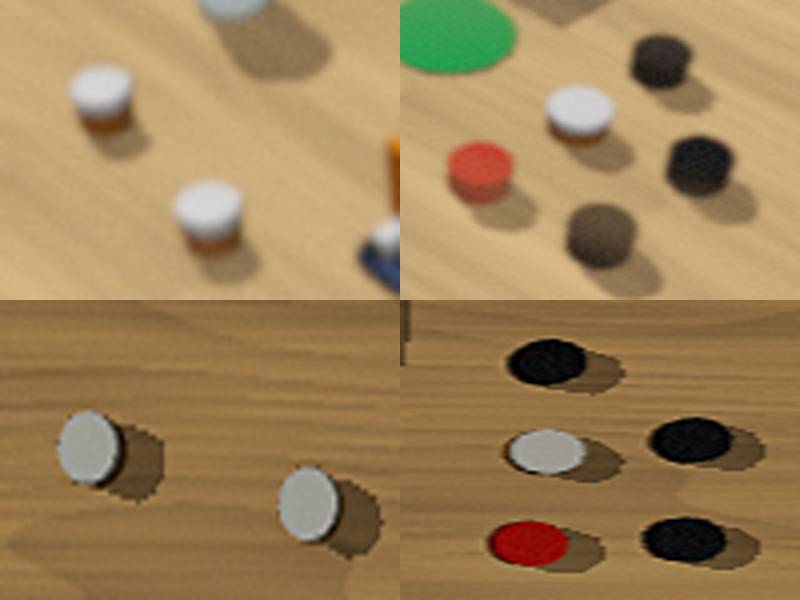

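View pics/c2.png

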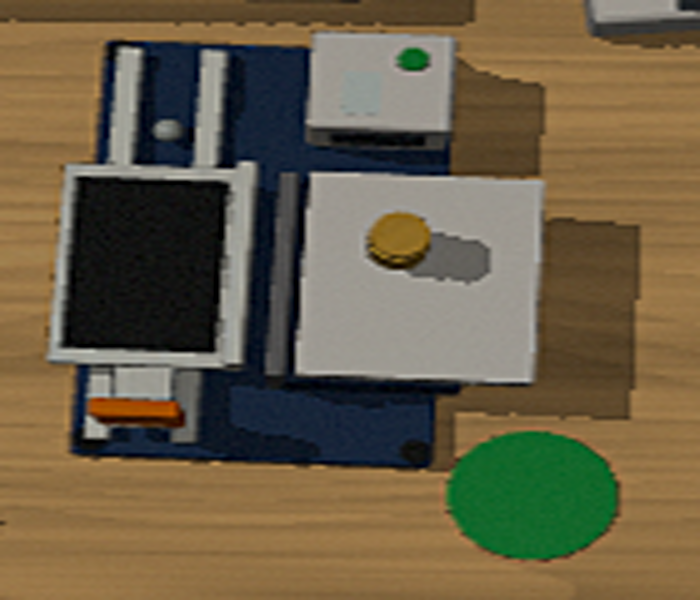

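View pics/c3.png

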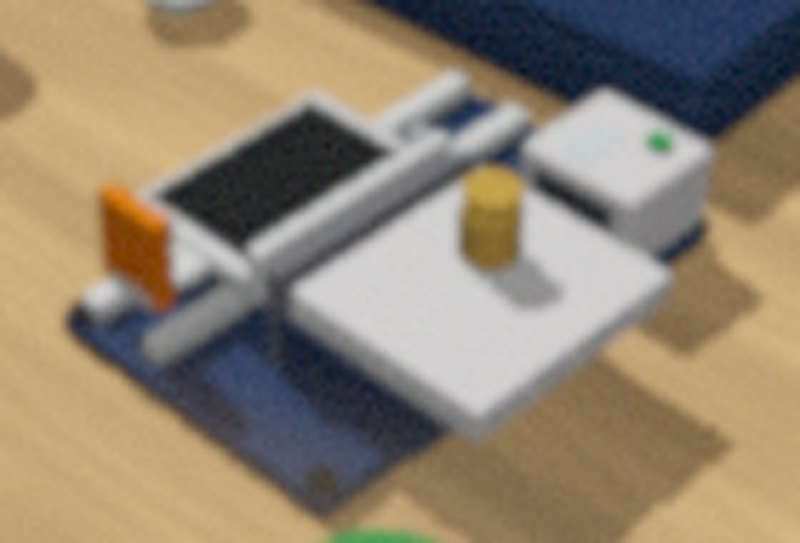

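```bash
cat >> h.py <<'E'
def cent(d,mask):
    n,l,s,c=cv2.connectedComponentsWithStats(mask.astype(np.uint8)); return [(c[i].round(2).tolist(),int(s[i,4]),s[i,:4].tolist()) for i in range(1,n) if s[i,4]>15]
E
python3 - <<'E'
from h import *
for n in("top0","side0"):
    d=load(n); hsv=cv2.cvtColor(d["img"],cv2.COLOR_BGR2HSV); H,S,V=cv2.split(hsv)
    print(n,"green",[x for x in cent(d,(H>50)&(H<80)&(S>120))])
    print("orange",cent(d,(H>5)&(H<14)&(S>200)&(V>130)))
    w=(S<45)&(V>130)
    print("white",[x for x in cent(d,w) if x[1]<4000])
    print("red",cent(d,((H<5)|(H>175))&(S>150)&(V>90)))
    print("brass",cent(d,(H>17)&(H<30)&(S>170)&(V>90))[:8])
E
```

```text
top0 green [([337.15, 105.38], 26, [335, 103, 6, 6]), ([361.01, 221.6], 908, [344, 205, 34, 34])]
orange []
white [([400.19, 64.58], 1906, [368, 36, 68, 60]), ([110.59, 94.46], 237, [89, 80, 39, 35]), ([82.7, 88.45], 33, [78, 85, 9, 8]), ([122.65, 86.71], 17, [120, 84, 6, 6]), ([71.0, 89.88], 26, [66, 87, 9, 7]), ([59.27, 91.6], 30, [55, 88, 8, 8]), ([47.8, 97.45], 135, [32, 90, 32, 16]), ([511.69, 105.71], 207, [504, 90, 18, 31]), ([10.93, 104.86], 42, [10, 94, 3, 23]), ([88.47, 104.53], 96, [82, 95, 18, 17]), ([96.0, 96.78], 27, [94, 94, 5, 8]), ([123.4, 96.35], 20, [121, 94, 6, 6]), ([565.33, 120.29], 1460, [505, 94, 108, 51]), ([206.42, 111.66], 323, [192, 99, 25, 25]), ([330.29, 111.59], 663, [316, 99, 29, 26]), ([22.08, 110.33], 39, [21, 100, 3, 22]), ([31.07, 103.76], 45, [25, 101, 15, 7]), ([73.9, 101.52], 21, [71, 100, 7, 4]), ([288.17, 147.13], 765, [264, 103, 42, 85]), ([109.0, 106.77], 22, [106, 105, 8, 5]), ([73.0, 109.41], 22, [71, 107, 5, 7]), ([29.92, 115.87], 91, [25, 109, 15, 15]), ([64.96, 116.68], 74, [60, 108, 17, 14]), ([51.55, 114.4], 20, [49, 113, 7, 4]), ([62
[... 1182 characters left out ...]
.63], 1943, [321, 161, 74, 61]), ([2.89, 173.38], 128, [0, 162, 10, 25]), ([229.57, 167.28], 87, [224, 163, 12, 10]), ([251.17, 190.95], 109, [245, 186, 13, 11]), ([288.06, 196.12], 33, [284, 194, 9, 6]), ([302.78, 200.75], 55, [296, 196, 15, 10]), ([478.07, 267.11], 1019, [456, 244, 39, 51]), ([369.52, 275.94], 201, [362, 269, 16, 15]), ([196.32, 295.73], 22, [190, 292, 11, 9]), ([207.56, 314.37], 27, [206, 309, 4, 11]), ([201.43, 328.63], 51, [198, 324, 7, 10])]
red [([450.04, 217.9], 140, [439, 204, 24, 30]), ([487.44, 239.77], 137, [481, 234, 14, 13]), ([345.79, 291.04], 24, [341, 289, 9, 6]), ([540.63, 364.83], 75, [532, 355, 17, 20]), ([521.31, 389.2], 51, [517, 383, 10, 12])]
brass []
```

```bash
python3 - <<'E'
from h import *
T=load("top0");S=load("side0")
def tri(a,b):
    (p,u),(q,v)=ray(T,a),ray(S,b); A=np.stack([u,-v],1); s=np.linalg.lstsq(A,q-p,rcond=None)[0]
    x,y=p+u*s[0],q+v*s[1]; return ((x+y)/2).round(4),np.linalg.norm(x-y).round(4)
for n,a,b,z in [("potA",(181.3,213.8),(230.3,168),.03),("potB",(236.4,225.2),(251.5,191.5),.03),("potC",(409.14,230),(369.5,275.9),.03),("pad",(361,221.6),(336.44,251.1),.004)]:
    print(n,"top",atz(T,a,z).round(4)[:2],"side",atz(S,b,z).round(4)[:2],"tri",tri(a,b))
# tray corners by contour
import cv2
im=T["img"];hsv=cv2.cvtColor(im,cv2.COLOR_BGR2HSV);H,s,V=cv2.split(hsv)
w=((s<45)&(V>100)).astype(np.uint8)
n,l,st,c=cv2.connectedComponentsWithStats(w)
i=l[180,330]; m=(l==i).astype(np.uint8)
cs=max(cv2.findContours(m,cv2.RETR_EXTERNAL,cv2.CHAIN_APPROX_NONE)[0],key=cv2.contourArea)
ap=cv2.approxPolyDP(cs,4,True)[:,0]; print(ap.tolist(), cv2.minAreaRect(cs))
for p in [(317.6,136.1),(363.6,138.3),(361.6,191.9),(314.4,190)]: print(p,atz(T,p,.068).round(4)[:2])
# side crop c3 scale 800/140
f=800/140
for p in [(290,300),(477,425),(672,272)]:
    q=(270+p[0]/f,145+p[1]/f); print(q,atz(S,q,.068).round(4)[:2])
E
```

```text
potA top [0.4496 0.3304] side [0.4467 0.3203] tri (array([0.4517, 0.3321, 0.0212]), np.float64(0.003))
potB top [0.4224 0.1878] side [0.4194 0.1798] tri (array([0.4239, 0.1886, 0.0221]), np.float64(0.0021))
potC top [ 0.4166 -0.253 ] side [ 0.4144 -0.2562] tri (array([ 0.4172, -0.2541,  0.0253]), np.float64(0.0007))
pad top [ 0.4385 -0.1327] side [ 0.4356 -0.1377] tri (array([ 0.4395, -0.1337, -0.0026]), np.float64(0.0011))
[[317, 136], [314, 189], [361, 191], [363, 139]] ((338.60772705078125, 163.45303344726562), (47.61830139160156, 54.135597229003906), 3.012787342071533)
(317.6, 136.1) [ 0.6492 -0.0164]
(363.6, 138.3) [ 0.6451 -0.1333]
(361.6, 191.9) [ 0.5073 -0.1283]
(314.4, 190) [ 0.5104 -0.0103]
(320.75, 197.5) [ 0.5065 -0.0167]
(353.475, 219.375) [ 0.5015 -0.1349]
(387.6, 192.6) [ 0.6467 -0.1369]
```

```bash
python3 - <<'E'
from h import *
a=load("side0")["img"]
cv2.imwrite("pics/c4.png",cv2.resize(a[20:140,20:160],(700,600),interpolation=cv2.INTER_CUBIC))
E
```

```text
(no output)
```

View pics/c4.png

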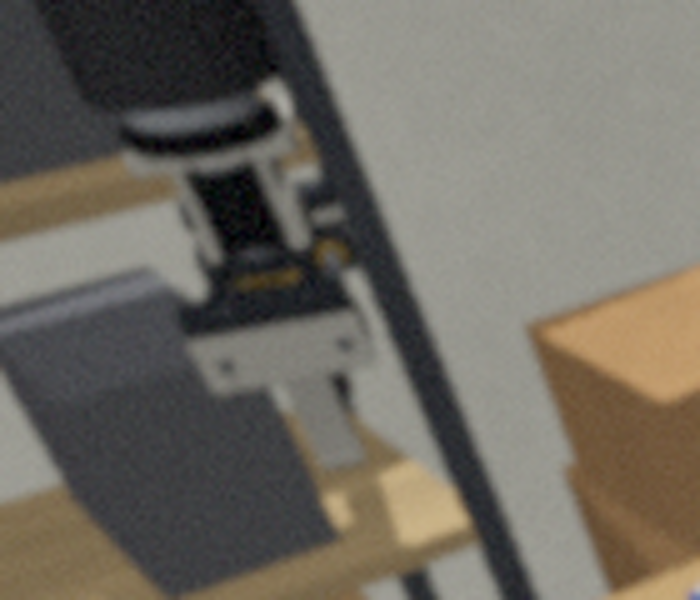

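```bash
cat >> h.py <<'E'
def plan(x=None,y=None,z=None,yaw=None,cmd=None):
    o=ctrl.get_obs(); p=np.array(o["tool_pos"]) if cmd is None else np.array(cmd); w=o["orientation"][2]
    D=np.array([p[i] if v is None else v for i,v in enumerate((x,y,z))])-p
    c,s=np.cos(np.radians(w)),np.sin(np.radians(w))
    t=0 if yaw is None else -((yaw-w+180)%360-180)
    print("rows units:",np.round([(c*D[0]+s*D[1])*10,(s*D[0]-c*D[1])*10,-D[2]*10,t/180],4),"world D",D.round(4),"yaw",round(w,2))
def st():
    o=ctrl.get_obs(); print("t",round(o["clock"],2),"p",np.round(o["tool_pos"],4),"rpy",np.round(o["orientation"],2),"F",np.round(o["force"],2),"op",round(o["opening"],4),"q",np.round(o["joint_pos"],1))
E
python3 -m creep '[[0.1,0.08,0,-0.011,87],[0.2,0.16,0,-0.022,87],[0.3,0.25,0,-0.033,87],[0.4,0.33,0,-0.044,87],[0.5,0.42,0,-0.055,87],[0.6,0.5,0,-0.066,87],[0.7,0.58,0,-0.077,87],[0.85,0.67,0,-0.089,87]]'
python3 -c "from h import *; st()"
```

```text
clock: 0.77
tool_pos: [0.2706, 0.5505, 0.2261]
orientation: [180.0, 0.0, -2.1]
force: [0.8, -0.8, 0.5]
opening: 0.0866
t 0.77 p [0.2706 0.5505 0.2261] rpy [ 1.7996e+02  2.0000e-02 -2.0700e+00] F [ 0.84 -0.84  0.54] op 0.0866 q [ 82.   14.8  -7.5  -0.  -67.7   5.9]
```

```bash

python3 -m creep '[[0.07,0.12,0,0,87],[0.15,0.25,0,0,87],[0.22,0.37,0,0,87],[0.29,0.5,0,0,87],[0.36,0.61,0,0,87],[0.44,0.74,0,0,87],[0.51,0.86,0,0,87],[0.58,0.98,0,0,87]]' >/dev/null
python3 -m creep '[[0.07,0.12,0,0,87],[0.15,0.25,0,0,87],[0.22,0.37,0,0,87],[0.29,0.5,0,0,87],[0.36,0.61,0,0,87],[0.44,0.74,0,0,87],[0.51,0.86,0,0,87],[0.58,0.98,0,0,87]]' >/dev/null
python3 -m creep '[[0.07,0.12,0.1,0,60],[0.15,0.25,0.2,0,60],[0.22,0.37,0.3,0,60],[0.29,0.5,0.4,0,60],[0.36,0.61,0.5,0,60],[0.44,0.74,0.6,0,60],[0.51,0.86,0.6,0,60],[0.58,0.98,0.6,0,60]]'
python3 - <<'E'
from h import *
st(); snap("side","s1"); snap("top","t1")
for n in ("s1","t1"):
    p=ctrl.get_obs()["tool_pos"]; d=load(n); u=proj(d,p); print(n,u.round(1)); x,y=int(u[0]),int(u[1])
    c=d["img"][max(y-50,0):y+50,max(x-60,0):x+60]; cv2.imwrite(f"pics/z{n}.png",cv2.resize(c,(600,500),interpolation=cv2.INTER_CUBIC))
a=cv2.imread("pics/zs1.png");b=cv2.imread("pics/zt1.png");cv2.imwrite("pics/z1.png",cv2.resize(np.hstack([a,b]),(800,333)))
E
```

```text
clock: 2.77
tool_pos: [0.4335, 0.2488, 0.165]
orientation: [179.9, 0.1, -2.2]
force: [0.6, 0.2, -0.1]
opening: 0.0599
t 2.77 p [0.4335 0.2488 0.165 ] rpy [ 1.799e+02  8.000e-02 -2.200e+00] F [ 0.55  0.18 -0.14] op 0.0599 q [ 52.4   7.  -26.   -0.  -57.1  35.4]
s1 [234.  141.4]
t1 [199.8 215.1]
```

View pics/z1.png

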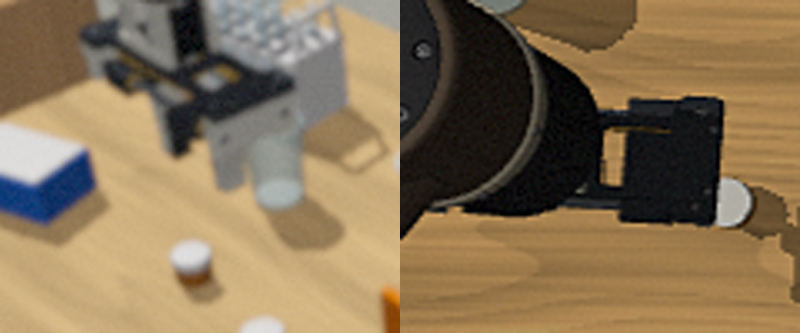

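```bash
python3 - <<'E'
from h import *
T=load("top0");S=load("side0")
pts=[(.4496,.3304,.03),(.4224,.1878,.03),(.4166,-.253,.03),(.4385,-.1327,.004)]
for P in pts: print(proj(S,P).round(1))
im=S["img"].copy(); im=cv2.resize(im,None,fx=4,fy=4,interpolation=cv2.INTER_CUBIC)
for P in pts+[(.6492,-.0164,.068),(.6451,-.1333,.068),(.5073,-.1283,.068),(.5104,-.0103,.068)]:
    u=(proj(S,P)+.5)*4-.5; cv2.circle(im,tuple(int(v) for v in u),3,(255,0,255),-1)
cv2.imwrite("pics/c5.png",cv2.resize(im[150*4:300*4,210*4:410*4],(800,600)))
im=T["img"].copy(); im=cv2.resize(im,None,fx=4,fy=4,interpolation=cv2.INTER_CUBIC)
E
```

```text
[229.2 166.3]
[250.6 189.8]
[369.  274.6]
[335.7 249.4]
```

View pics/c5.png

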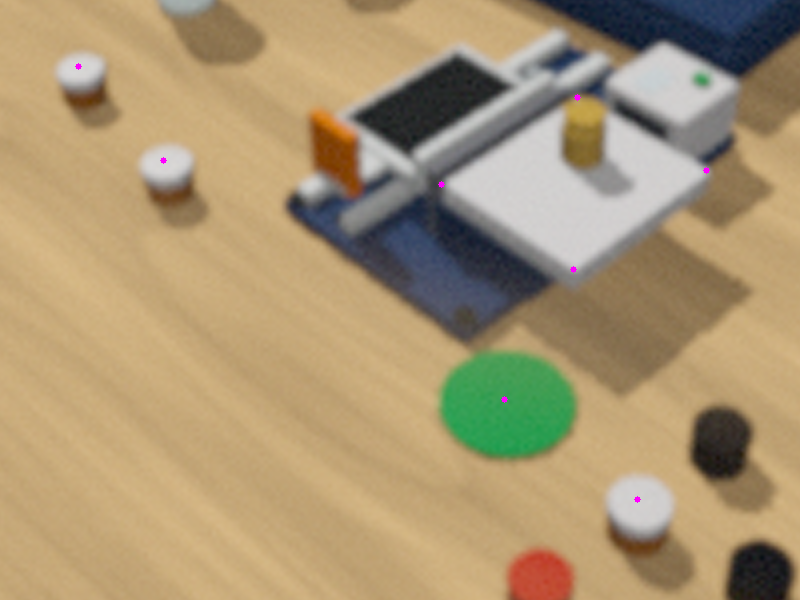

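```bash
python3 - <<'E'
from h import *
T=load("top0");S=load("side0")
print(atz(T,(334.9,152.8),.108).round(4)); 
b=T["img"][135:175,310:370];a=S["img"][160:210,330:390]
cv2.imwrite("pics/c6.png",np.hstack([cv2.resize(b,(400,266),interpolation=cv2.INTER_NEAREST),cv2.resize(a,(400,333),interpolation=cv2.INTER_NEAREST)[:266]]))
E
```

```text
[ 0.5968 -0.0593  0.108 ]
```

View pics/c6.png

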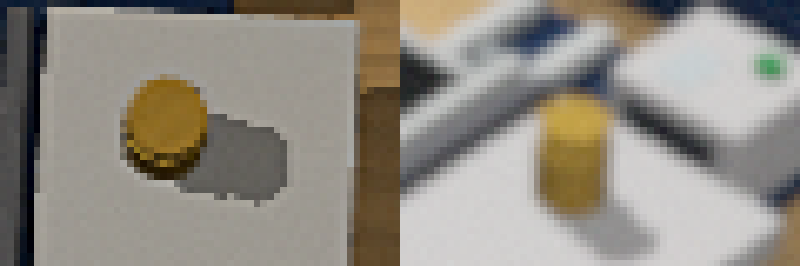

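```bash
python3 - <<'E'
from h import *
T=load("top0");S=load("side0")
print(atz(T,(334.7,151.9),.108).round(4),atz(S,(355.8,177.2),.108).round(4))
plan(0.598,-0.062,0.165,-2.3)
E
```

```text
[ 0.5991 -0.0588  0.108 ] [ 0.5991 -0.0604  0.108 ]
rows units: [1.7637e+00 3.0376e+00 5.6000e-03 1.0000e-04] world D [ 0.1641 -0.3106 -0.0006] yaw -2.29
```

```bash

python3 -m creep '[[0.07,0.12,0,0.0375,60],[0.15,0.25,0,0.075,60],[0.22,0.37,0,0.1125,60],[0.29,0.5,0,0.15,60],[0.36,0.61,0,0.1875,60],[0.44,0.74,0,0.225,60],[0.51,0.86,0,0.2625,60],[0.58,0.98,0,0.3,60]]'
python3 -c "from h import *; plan(0.599,-0.0595,.165,-92.3)"
```

```text
clock: 3.53
tool_pos: [0.4879, 0.1498, 0.1661]
orientation: [180.0, 0.0, -56.5]
force: [-0.5, -0.5, 0.4]
opening: 0.0599
rows units: [2.3587 0.2286 0.011  0.1988] world D [ 0.1111 -0.2093 -0.0011] yaw -56.51
```

```bash

python3 -m creep '[[0.12,0.01,0,0.025,50],[0.25,0.02,0,0.05,50],[0.37,0.04,0,0.075,50],[0.5,0.05,0,0.1,50],[0.62,0.06,0,0.125,50],[0.75,0.07,0,0.15,50],[0.87,0.08,0,0.175,50],[1,0.1,0,0.199,50]]'
python3 -c "from h import *; plan(0.599,-0.0595,.165,-92.3)"
```

```text
clock: 4.2
tool_pos: [0.5353, 0.0614, 0.166]
orientation: [180.0, -0.0, -92.2]
force: [0.2, 0.7, -0.4]
opening: 0.0502
rows units: [ 1.183e+00 -6.835e-01  1.030e-02  5.000e-04] world D [ 0.0637 -0.1209 -0.001 ] yaw -92.22
```

```bash

python3 -m creep '[[0.12,-0.08,0,0,50],[0.25,-0.17,0,0,50],[0.37,-0.25,0,0,50],[0.5,-0.34,0,0,50],[0.62,-0.42,0,0,50],[0.75,-0.5,0,0,50],[0.87,-0.6,0,0,50],[1,-0.68,0,0,50]]' > /dev/null
python3 -c "from h import *; st(); plan(0.599,-0.0595,.076,-92.3)"
```

```text
t 4.87 p [ 0.6    -0.0411  0.1659] rpy [179.99  -0.   -91.99] F [ 0.22  0.33 -0.03] op 0.05 q [ 14.7  16.3 -13.8   0.  -59.9 -16.7]
rows units: [0.1843 0.0039 0.8994 0.0017] world D [-0.001  -0.0184 -0.0899] yaw -91.99
```

```bash

python3 -m creep '[[0.1,0,0.05,0,50],[0.18,0,0.15,0,50],[0.18,0,0.3,0,50],[0.18,0,0.45,0,50],[0.18,0,0.6,0,50],[0.18,0,0.75,0,50],[0.18,0,0.85,0,50],[0.18,0,0.9,0,50]]' 
python3 - <<'E'
from h import *
st(); snap("side","s2"); snap("top","t2")
a=load("s2")["img"][140:220,310:410];b=load("t2")["img"][120:200,290:390]
cv2.imwrite("pics/c7.png",np.hstack([cv2.resize(a,(400,320),interpolation=cv2.INTER_CUBIC),cv2.resize(b,(400,320),interpolation=cv2.INTER_CUBIC)]))
E
```

```text
clock: 5.53
tool_pos: [0.5971, -0.0587, 0.0743]
orientation: [179.8, -0.0, -92.0]
force: [0.0, -0.4, -0.1]
opening: 0.0502
t 5.53 p [ 0.5971 -0.0587  0.0743] rpy [ 1.7982e+02 -2.0000e-02 -9.2020e+01] F [ 0.01 -0.36 -0.13] op 0.0502 q [ 13.   21.6 -19.7  -0.  -48.9 -15. ]
```

View pics/c7.png

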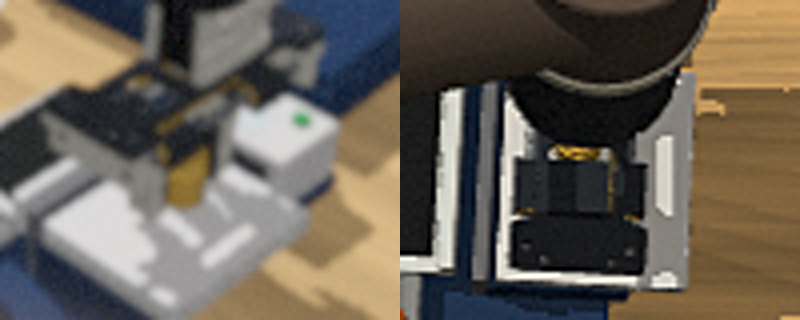

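```bash

python3 -m creep '[[0,0,0,0,20],[0,0,0,0,20],[0,0,0,0,20],[0,0,0,0,20],[0,0,0,0,20],[0,0,0,0,20],[0,0,0,0,20],[0,0,0,0,20]]' 
python3 -m creep '[[0,0,-0.05,0,20],[0,0,-0.15,0,20],[0,0,-0.25,0,20],[0,0,-0.35,0,20],[0,0,-0.45,0,20],[0,0,-0.55,0,20],[0,0,-0.6,0,20],[0,0,-0.6,0,20]]' 
python3 -c "from h import *; st(); plan(0.4378,-0.1352,.135,-92.3)"
```

```text
clock: 6.3
tool_pos: [0.5994, -0.0585, 0.0774]
orientation: [-179.9, 0.0, -92.0]
force: [-0.4, -0.1, 5.7]
opening: 0.0308
clock: 6.97
tool_pos: [0.5996, -0.0585, 0.1385]
orientation: [-179.8, 0.0, -92.0]
force: [-0.7, 0.7, -1.4]
opening: 0.0307
t 6.97 p [ 0.5996 -0.0585  0.1385] rpy [-1.7984e+02  3.0000e-02 -9.2000e+01] F [-0.69  0.67 -1.44] op 0.0307 q [ 13.   17.7 -15.7   0.  -56.4 -15. ]
rows units: [0.8233 1.5907 0.0348 0.0017] world D [-0.1618 -0.0767 -0.0035] yaw -92.0
```

```bash

python3 -m creep '[[0.05,0.1,0,0,20],[0.1,0.2,0,0,20],[0.15,0.3,0,0,20],[0.2,0.4,0,0,20],[0.26,0.5,0,0,20],[0.31,0.6,0,0,20],[0.36,0.7,0,0,20],[0.41,0.8,0,0,20]]' >/dev/null
python3 -m creep '[[0.05,0.1,0,0,20],[0.1,0.2,0,0,20],[0.15,0.3,0.1,0,20],[0.2,0.4,0.25,0,20],[0.26,0.5,0.4,0,20],[0.31,0.6,0.55,0,20],[0.36,0.7,0.7,0,20],[0.41,0.79,0.8,0,20]]'
python3 - <<'E'
from h import *
st(); plan(0.4378,-0.1352,.020,-92.3); snap("side","s3"); snap("top","t3")
a=load("s3")["img"][200:280,290:390];b=load("t3")["img"][180:260,310:410]
cv2.imwrite("pics/c8.png",np.hstack([cv2.resize(a,(400,320),interpolation=cv2.INTER_CUBIC),cv2.resize(b,(400,320),interpolation=cv2.INTER_CUBIC)]))
E
```

```text
clock: 8.3
tool_pos: [0.4353, -0.1354, 0.0555]
orientation: [179.9, 0.0, -92.0]
force: [-0.3, 0.8, -1.5]
opening: 0.0311
t 8.3 p [ 0.4353 -0.1354  0.0555] rpy [179.95   0.   -92.02] F [-0.27  0.75 -1.46] op 0.0311 q [  7.6  11.1 -38.9  -0.  -40.   -9.6]
rows units: [-0.0025 -0.0248  0.3554  0.0016] world D [ 0.0025  0.0002 -0.0355] yaw -92.02
```

View pics/c8.png

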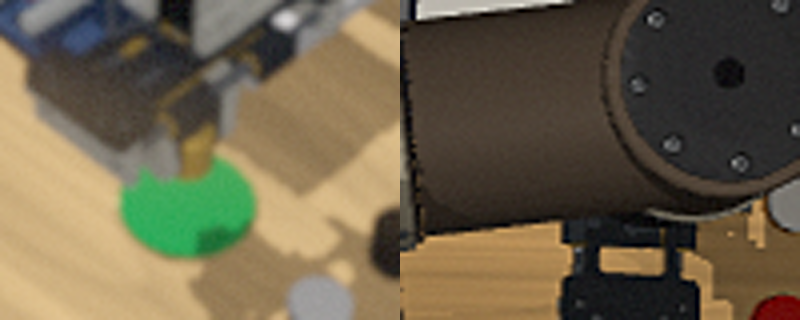

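```bash

python3 -m creep '[[0,-0.02,0.08,0,20],[0,-0.02,0.16,0,20],[0,-0.02,0.24,0,20],[0,-0.02,0.3,0,20],[0,-0.02,0.34,0,20],[0,-0.02,0.37,0,20],[0,-0.02,0.39,0,20],[0,-0.02,0.41,0,20]]'
python3 -m creep '[[0,0,0.005,0,20],[0,0,0.01,0,20],[0,0,0.015,0,20],[0,0,0.02,0,20],[0,0,0.025,0,20],[0,0,0.03,0,20],[0,0,0.03,0,20],[0,0,0.03,0,20]]'
```

```text
clock: 9.07
tool_pos: [0.4391, -0.135, 0.0154]
orientation: [-180.0, -0.0, -92.0]
force: [-0.1, 0.4, -1.4]
opening: 0.0312
clock: 9.73
tool_pos: [0.4392, -0.135, 0.0133]
orientation: [-180.0, -0.0, -92.0]
force: [-3.2, 2.2, 9.1]
opening: 0.0309
```

Contact (9 N). I release the weight on the pad, then rise.

```bash

python3 -m creep '[[0,0,-0.01,0,45],[0,0,-0.01,0,45],[0,0,-0.01,0,45],[0,0,-0.01,0,45],[0,0,-0.01,0,45],[0,0,-0.01,0,45],[0,0,-0.01,0,45],[0,0,-0.01,0,45]]'
python3 -m creep '[[0,0,-0.1,0,45],[0,0,-0.2,0,45],[0,0,-0.35,0,45],[0,0,-0.5,0,45],[0,0,-0.65,0,60],[0,-0.1,-0.8,0,60],[0,-0.3,-0.9,0,60],[0,-0.5,-0.9,0,60]]'
python3 - <<'E'
from h import *
st(); snap("side","s4"); snap("top","t4")
a=load("s4")["img"][140:280,260:420];b=load("t4")["img"][110:260,250:410]
cv2.imwrite("pics/c9.png",np.hstack([cv2.resize(a,(400,350),interpolation=cv2.INTER_CUBIC),cv2.resize(b,(400,350),interpolation=cv2.INTER_CUBIC)]))
E
```

```text
clock: 10.4
tool_pos: [0.439, -0.135, 0.0135]
orientation: [180.0, -0.0, -92.0]
force: [-0.2, 0.5, 0.8]
opening: 0.0448
clock: 11.07
tool_pos: [0.4907, -0.1368, 0.1062]
orientation: [-179.8, 0.0, -92.0]
force: [0.7, -0.2, 0.8]
opening: 0.0593
t 11.07 p [ 0.4907 -0.1368  0.1062] rpy [-1.7976e+02  1.0000e-02 -9.1970e+01] F [ 0.69 -0.24  0.8 ] op 0.0593 q [  6.6  11.5 -29.5   0.  -48.8  -8.6]
```

View pics/c9.png

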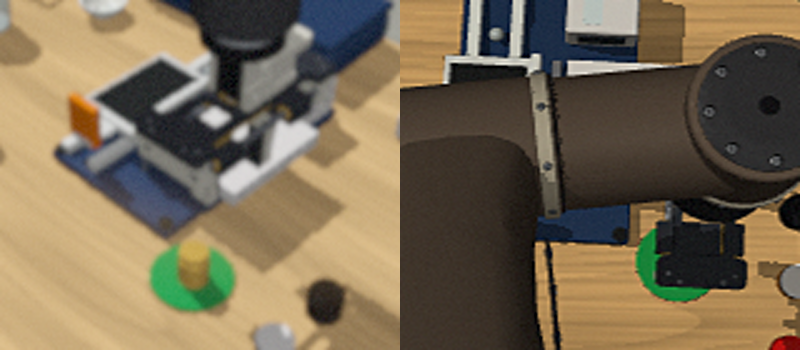

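```bash
python3 - <<'E'
from h import *
T=load("top0");S=load("side0")
def tri(a,b):
    (p,u),(q,v)=ray(T,a),ray(S,b); A=np.stack([u,-v],1); s=np.linalg.lstsq(A,q-p,rcond=None)[0]
    x,y=p+u*s[0],q+v*s[1]; return ((x+y)/2).round(4),np.linalg.norm(x-y).round(4)
print("dot",tri((337.15,105.4),(385.5,170)))
f=lambda u,v:(255+u/5-.4,90+v*160/600-.4)
g=lambda u,v:(270+u*140/800-.4,145+v*140/800-.4)
for n,a,z in [("boxcornerNearR",(452,133),.07),("wall far",(300,172),.075),("wall near",(288,374),.075),("wallL far",(282,172),.075),("wallL near",(267,375),.075),("lipR far",(257,162),.07),("lipR near",(243,364),.07),("lipL far",(238,170),.07),("lipL near",(225,355),.07),("carL far",(65,165),.05),("carL near",(49,360),.05),("tab top L",(90,402),.095),("tab top R",(183,403),.095)]:
    print(n,atz(T,f(*a),z).round(4)[:2])
for n,a,z in [("lip near top R(in)",(265,265),.07),("tab topL",(103,188),.095),("tab top R",(168,222),.095),("lip far",(440,137),.07)]:
    print("side",n,atz(S,g(*a),z).round(4)[:2])
plan(.575,-.175,.106,-92.)
E
```

```text
dot (array([ 0.7344, -0.0667,  0.0612]), np.float64(0.0027))
boxcornerNearR [ 0.6786 -0.0858]
wall far [ 0.6488 -0.0088]
wall near [ 0.5109 -0.0049]
wallL far [6.487e-01 3.000e-04]
wallL near [0.5101 0.0055]
lipR far [0.6569 0.0132]
lipR near [0.5181 0.0178]
lipL far [0.6512 0.0228]
lipL near [0.524  0.0269]
carL far [0.659  0.1131]
carL near [0.5226 0.1171]
tab top L [0.488  0.0911]
tab top R [0.488  0.0457]
side lip near top R(in) [0.5159 0.0101]
side tab topL [0.4829 0.087 ]
side tab top R [0.4861 0.0451]
side lip far [0.6527 0.0149]
rows units: [ 3.535e-01 -8.423e-01 -1.740e-02  1.000e-04] world D [ 0.083  -0.0382  0.0017] yaw -91.98
```

```bash

python3 -m creep '[[0.1,-0.1,0,0,70],[0.2,-0.2,0,0,70],[0.36,-0.3,0,0,70],[0.4,-0.4,0,0,70],[0.4,-0.5,0,0,70],[0.4,-0.6,0,0,70],[0.4,-0.7,0,0,70],[0.4,-0.84,0,0,70]]' >/dev/null
python3 -m creep '[[0,0,0.1,0,70],[0,0,0.2,0,70],[0,0,0.3,0,70],[0,0,0.4,0,70],[0,0,0.5,0,70],[0,0,0.6,0,70],[0,0,0.68,0,70],[0,0,0.7,0,70]]' 
python3 - <<'E'
from h import *
st(); snap("side","s5"); snap("top","t5")
a=load("s5")["img"][140:240,300:420];b=load("t5")["img"][110:230,280:420]
cv2.imwrite("pics/c10.png",np.hstack([cv2.resize(a,(400,333),interpolation=cv2.INTER_CUBIC),cv2.resize(b,(400,333),interpolation=cv2.INTER_CUBIC)]))
E
```

```text
clock: 12.5
tool_pos: [0.5704, -0.1796, 0.0317]
orientation: [179.9, 0.0, -92.0]
force: [0.1, 0.2, -0.5]
opening: 0.07
t 12.5 p [ 0.5704 -0.1796  0.0317] rpy [ 1.7986e+02  1.0000e-02 -9.2030e+01] F [ 0.1   0.17 -0.54] op 0.07 q [  1.2  24.4 -22.2  -0.  -43.6  -3.2]
```

View pics/c10.png

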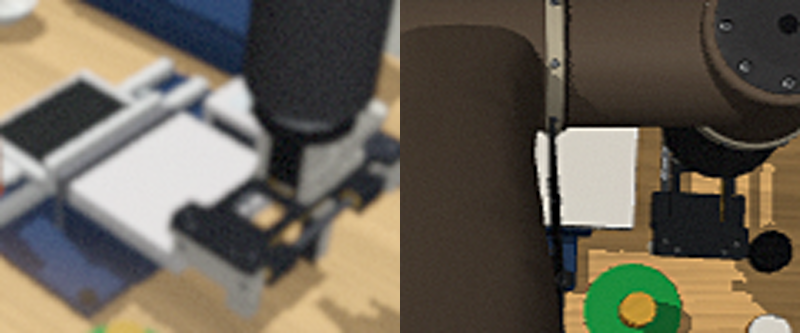

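```bash

python3 -m creep '[[-0.05,-0.02,0,0,70],[-0.1,-0.04,0,0,70],[-0.15,-0.06,0,0,70],[-0.2,-0.07,0,0,70],[-0.25,-0.07,0,0,70],[-0.3,-0.07,0,0,70],[-0.32,-0.07,0,0,70],[-0.34,-0.07,0,0,70]]'
python3 -m creep '[[-0.01,0,0,0,70],[-0.02,0,0,0,70],[-0.03,0,0,0,70],[-0.04,0,0,0,70],[-0.05,0,0,0,70],[-0.06,0,0,0,70],[-0.07,0,0,0,70],[-0.08,0,0,0,70]]'
python3 -m creep '[[-0.01,0,0,0,70],[-0.02,0,0,0,70],[-0.03,0,0,0,70],[-0.04,0,0,0,70],[-0.05,0,0,0,70],[-0.05,0,0,0,70],[-0.05,0,0,0,70],[-0.05,0,0,0,70]]'
```

```text
clock: 13.27
tool_pos: [0.5797, -0.1455, 0.0336]
orientation: [-180.0, 0.0, -92.0]
force: [-0.0, -0.1, 0.1]
opening: 0.0701
clock: 13.93
tool_pos: [0.5799, -0.1381, 0.0336]
orientation: [180.0, -0.0, -92.0]
force: [0.4, -2.3, 0.2]
opening: 0.07
clock: 14.6
tool_pos: [0.5796, -0.1373, 0.0339]
orientation: [179.9, -0.2, -92.1]
force: [2.1, -28.3, -2.0]
opening: 0.0698
```

```bash

python3 -m creep '[[0,0,-0.02,0,70],[0.005,0,-0.04,0,70],[0.005,0,-0.06,0,70],[0.01,0,-0.08,0,70],[0.01,0,-0.1,0,70],[0.01,0,-0.12,0,70],[0.01,0,-0.12,0,70],[0.01,0,-0.12,0,70]]'
python3 - <<'E'
from h import *
snap("side","s6")
a=load("s6")["img"][140:240,300:420]
cv2.imwrite("pics/c11.png",cv2.resize(a,(720,600),interpolation=cv2.INTER_CUBIC))
E
```

```text
clock: 15.27
tool_pos: [0.5796, -0.138, 0.0459]
orientation: [179.9, -0.2, -92.1]
force: [1.6, -24.5, -2.7]
opening: 0.0699
```

View pics/c11.png

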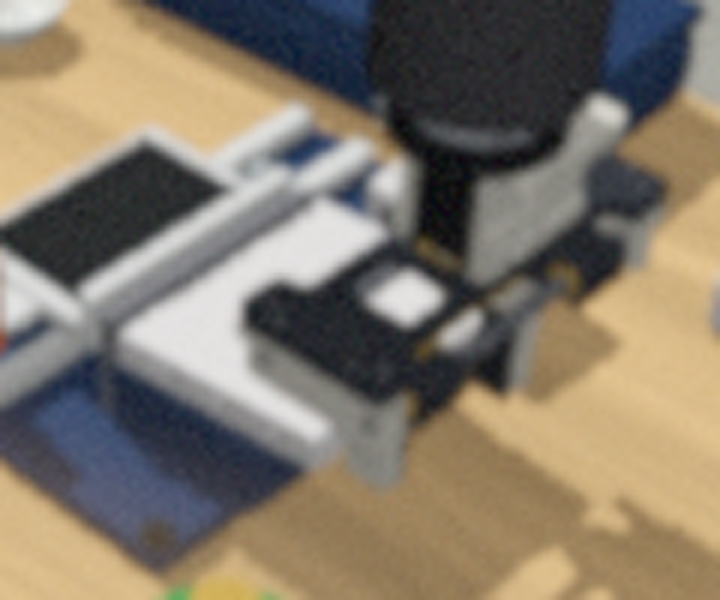

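```bash

python3 -m creep '[[0,0,-0.02,0,70],[0,0,-0.04,0,70],[0,0,-0.06,0,70],[0,0,-0.08,0,70],[0,0,-0.1,0,70],[0,0,-0.12,0,70],[0,0,-0.14,0,70],[0,0,-0.14,0,70]]'
python3 -m creep '[[0,0,-0.02,0,70],[-0.005,0,-0.04,0,70],[-0.01,0,-0.06,0,70],[-0.015,0,-0.08,0,70],[-0.02,0,-0.1,0,70],[-0.025,0,-0.12,0,70],[-0.03,0,-0.14,0,70],[-0.03,0,-0.15,0,70]]'
python3 - <<'E'
from h import *
snap("side","s7")
a=load("s7")["img"][140:240,300:420]
cv2.imwrite("pics/c12.png",cv2.resize(a,(720,600),interpolation=cv2.INTER_CUBIC))
E
```

```text
clock: 15.98
tool_pos: [0.5796, -0.1376, 0.0604]
orientation: [180.0, -0.2, -92.0]
force: [0.6, -22.3, -0.0]
opening: 0.0699
clock: 16.65
tool_pos: [0.5798, -0.1352, 0.0758]
orientation: [180.0, -0.3, -92.0]
force: [-1.0, -23.9, 4.8]
opening: 0.0701
```

View pics/c12.png

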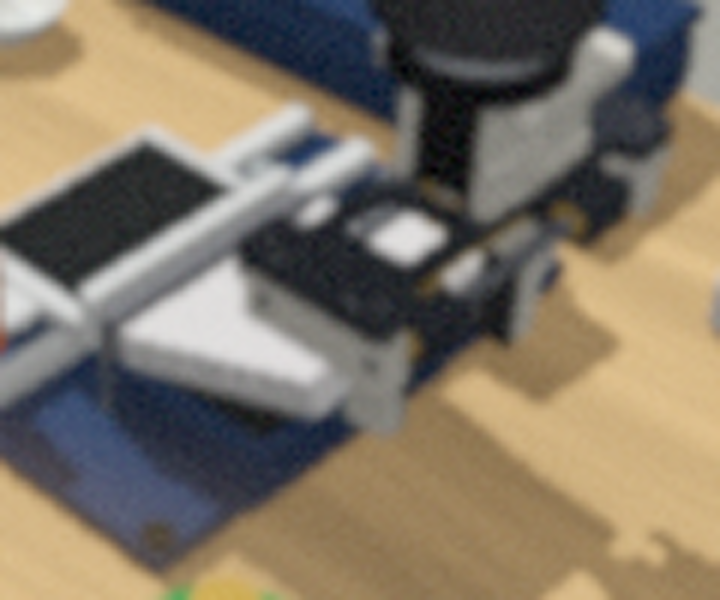

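```bash

python3 -m creep '[[-0.004,0,-0.02,0,70],[-0.008,0,-0.045,0,70],[-0.012,0,-0.07,0,70],[-0.016,0,-0.09,0,70],[-0.02,0,-0.115,0,70],[-0.025,0,-0.14,0,70],[-0.03,0,-0.16,0,70],[-0.04,0,-0.18,0,70]]'
python3 -m creep '[[-0.01,0,-0.02,0,70],[-0.02,0,-0.045,0,70],[-0.03,0,-0.065,0,70],[-0.04,0,-0.085,0,70],[-0.055,0,-0.11,0,70],[-0.07,0,-0.13,0,70],[-0.08,0,-0.15,0,70],[-0.09,0,-0.17,0,70]]'
python3 - <<'E'
from h import *
snap("side","s8")
a=load("s8")["img"][140:240,300:420]
cv2.imwrite("pics/c13.png",cv2.resize(a,(720,600),interpolation=cv2.INTER_CUBIC))
E
```

```text
clock: 17.37
tool_pos: [0.58, -0.13, 0.0937]
orientation: [180.0, -0.2, -92.0]
force: [-2.2, -18.6, 4.6]
opening: 0.0699
clock: 18.03
tool_pos: [0.5807, -0.1202, 0.1109]
orientation: [-180.0, -0.2, -92.0]
force: [-0.8, -11.3, 4.6]
opening: 0.0703
```

View pics/c13.png

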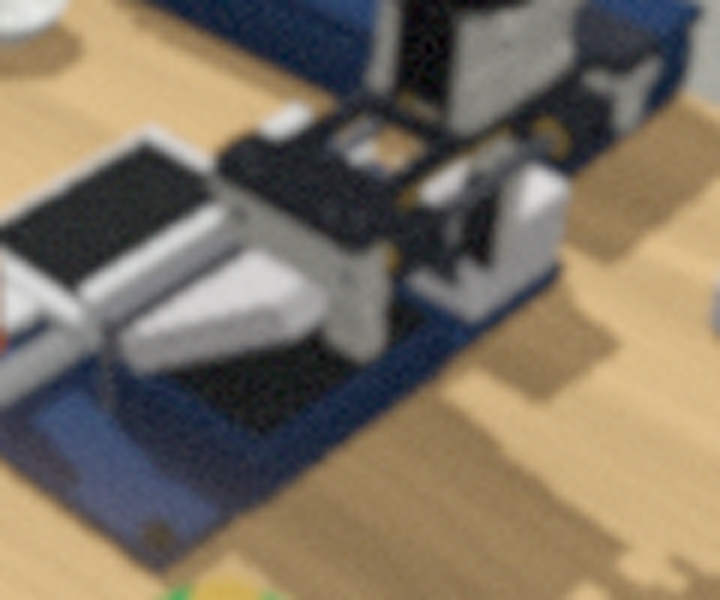

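```bash

python3 -m creep '[[-0.015,0,-0.02,0,70],[-0.03,0,-0.04,0,70],[-0.045,0,-0.06,0,70],[-0.06,0,-0.08,0,70],[-0.075,0,-0.1,0,70],[-0.09,0,-0.12,0,70],[-0.105,0,-0.135,0,70],[-0.12,0,-0.15,0,70]]'
python3 -m creep '[[-0.02,0,-0.015,0,70],[-0.04,0,-0.03,0,70],[-0.06,0,-0.045,0,70],[-0.08,0,-0.06,0,70],[-0.1,0,-0.075,0,70],[-0.12,0,-0.09,0,70],[-0.135,0,-0.105,0,70],[-0.15,0,-0.12,0,70]]'
python3 - <<'E'
from h import *
snap("side","s9")
a=load("s9")["img"][140:240,300:420]
cv2.imwrite("pics/c14.png",cv2.resize(a,(720,600),interpolation=cv2.INTER_CUBIC))
E
```

```text
clock: 18.75
tool_pos: [0.5814, -0.1074, 0.1259]
orientation: [-179.9, -0.1, -92.0]
force: [-2.1, -8.2, 4.9]
opening: 0.0701
clock: 19.42
tool_pos: [0.582, -0.0911, 0.1372]
orientation: [-179.9, -0.0, -92.0]
force: [0.3, -2.7, 2.6]
opening: 0.07
```

View pics/c14.png

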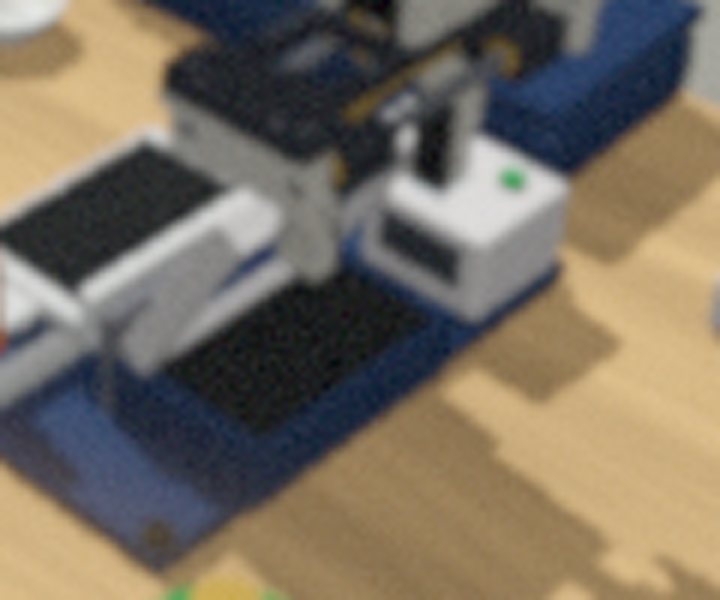

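```bash

python3 -m creep '[[-0.02,0,-0.01,0,70],[-0.04,0,-0.02,0,70],[-0.06,0,-0.03,0,70],[-0.08,0,-0.04,0,70],[-0.1,0,-0.05,0,70],[-0.12,0,-0.06,0,70],[-0.14,0,-0.07,0,70],[-0.16,0,-0.08,0,70]]'
python3 -m creep '[[-0.02,0,-0.005,0,70],[-0.04,0,-0.01,0,70],[-0.06,0,-0.015,0,70],[-0.08,0,-0.02,0,70],[-0.1,0,-0.03,0,70],[-0.12,0,-0.04,0,70],[-0.14,0,-0.05,0,70],[-0.15,0,-0.05,0,70]]'
python3 - <<'E'
from h import *
snap("side","s10")
a=load("s10")["img"][140:240,300:420]
cv2.imwrite("pics/c15.png",cv2.resize(a,(720,600),interpolation=cv2.INTER_CUBIC))
E
```

```text
clock: 20.13
tool_pos: [0.5819, -0.0746, 0.1444]
orientation: [180.0, 0.0, -92.0]
force: [-0.8, 0.5, -0.1]
opening: 0.0702
clock: 20.8
tool_pos: [0.5828, -0.0597, 0.1498]
orientation: [-180.0, 0.0, -92.0]
force: [-0.4, -0.2, 0.2]
opening: 0.0697
```

View pics/c15.png

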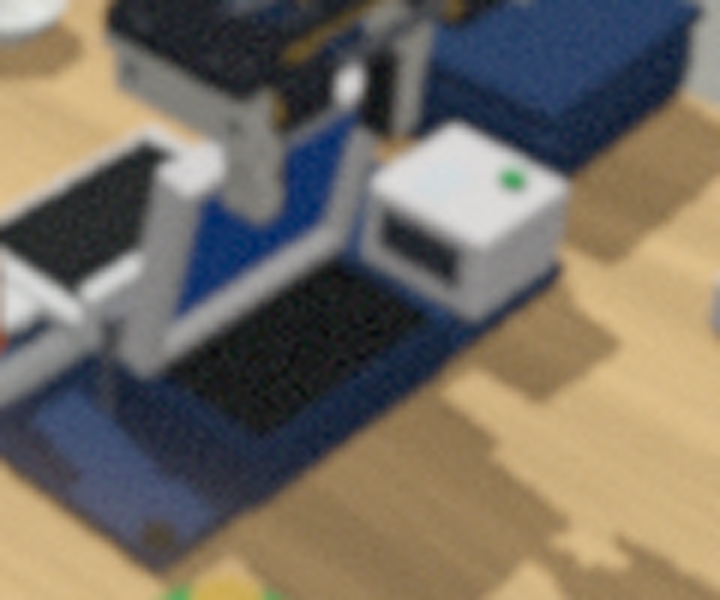

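```bash

python3 -m creep '[[-0.01,0,-0.005,0,70],[-0.03,0,-0.01,0,70],[-0.05,0,-0.01,0,70],[-0.07,0,-0.01,0,70],[-0.09,0,-0.01,0,70],[-0.11,0,-0.01,0,70],[-0.12,0,-0.01,0,70],[-0.12,0,-0.01,0,70]]'
python3 -m creep '[[-0.01,0,0,0,70],[-0.02,0,0,0,70],[-0.03,0,0,0,70],[-0.04,0,0,0,70],[-0.05,0,0,0,70],[-0.06,0,0,0,70],[-0.06,0,0,0,70],[-0.06,0,0,0,70]]'
python3 - <<'E'
from h import *
snap("side","s11");snap("top","t11")
a=load("s11")["img"][140:240,300:420];b=load("t11")["img"][110:210,260:380]
cv2.imwrite("pics/c16.png",np.hstack([cv2.resize(x,(400,333),interpolation=cv2.INTER_CUBIC) for x in (a,b)]))
E
```

```text
clock: 21.52
tool_pos: [0.5831, -0.0478, 0.1506]
orientation: [-180.0, 0.0, -92.0]
force: [0.5, -0.3, 0.0]
opening: 0.0702
clock: 22.18
tool_pos: [0.5833, -0.042, 0.1505]
orientation: [180.0, -0.0, -92.0]
force: [0.0, -0.2, 0.2]
opening: 0.0698
```

View pics/c16.png

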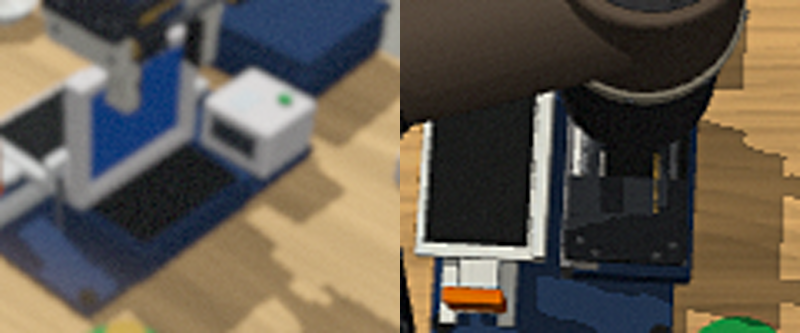

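```bash

python3 -m creep '[[0.05,0,0,0,60],[0.12,0,0,0,60],[0.2,0,0,0,60],[0.2,0,-0.15,0,60],[0.2,0,-0.35,0,60],[0.2,0,-0.55,0,60],[0.2,0,-0.75,0,60],[0.2,0,-0.8,0,60]]' >/dev/null
python3 -m creep '[[0.1,0,0,-0.038,60],[0.2,0,0,-0.076,60],[0.3,0,0,-0.114,60],[0.4,0,0,-0.152,60],[0.5,0,0,-0.19,60],[0.6,0,0,-0.228,60],[0.7,0,0,-0.266,60],[0.8,0,0,-0.304,60]]' 
python3 - <<'E'
from h import *
st();snap("side","s12");snap("top","t12")
a=load("s12")["img"][130:230,290:410];b=load("t12")["img"][110:210,260:380]
cv2.imwrite("pics/c17.png",np.hstack([cv2.resize(x,(400,333),interpolation=cv2.INTER_CUBIC) for x in (a,b)]))
E
```

```text
clock: 23.62
tool_pos: [0.5794, -0.1431, 0.2301]
orientation: [180.0, 0.0, -37.0]
force: [0.4, 1.2, -0.7]
opening: 0.0601
t 23.62 p [ 0.5794 -0.1431  0.2301] rpy [ 1.7999e+02  3.0000e-02 -3.6980e+01] F [ 0.42  1.15 -0.74] op 0.0601 q [  4.9  13.1  -9.2  -0.  -67.7  48.2]
```

View pics/c17.png

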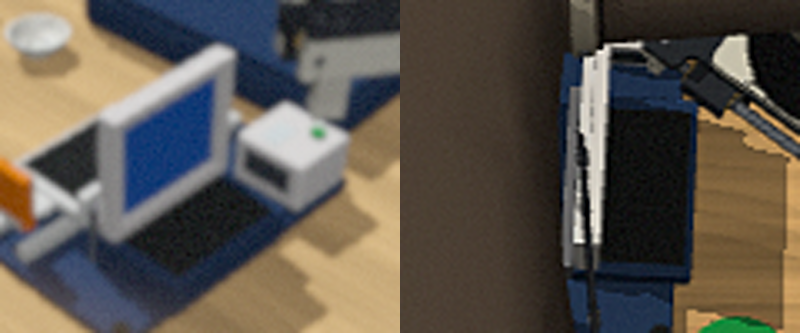

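```bash
python3 - <<'E'
from h import *
T=load("t12");S=load("s12")
b=T["img"][115:200,300:340]
cv2.imwrite("pics/c18.png",cv2.resize(b,(320,680)[::1],interpolation=cv2.INTER_NEAREST)[:600])
a=S["img"][130:230,310:370]
cv2.imwrite("pics/c19.png",cv2.resize(a,(360,600),interpolation=cv2.INTER_CUBIC))
E
```

```text
(no output)
```

View pics/c18.png

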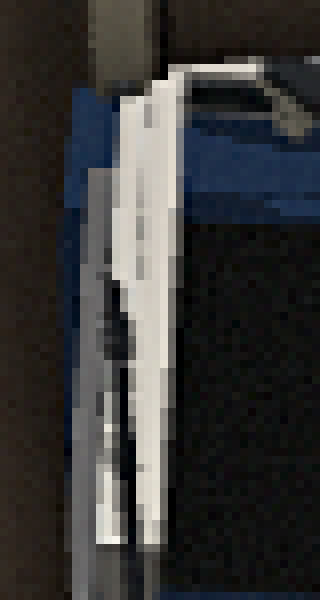

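View pics/c19.png

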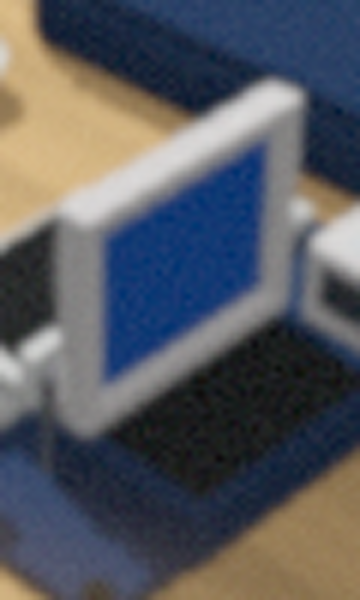

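```bash
python3 - <<'E'
from h import *
T=load("t12");S=load("s12")
for p in [(311.4,182),(320.5,182),(314.3,124.8),(322.8,124.8)]: print("T",atz(T,p,.17).round(4))
for x,y in [(62,212),(105,228),(275,80),(303,95)]: print("S",atz(S,(310+x/6-.4,130+y/6-.4),.17).round(4))
plan(.579,-.017,.23,-2)
E
```

```text
T [ 0.513 -0.004  0.17 ]
T [ 0.5133 -0.0248  0.17  ]
T [ 0.6482 -0.0086  0.17  ]
T [ 0.6485 -0.0284  0.17  ]
S [ 0.5118 -0.009   0.17  ]
S [ 0.5158 -0.0301  0.17  ]
S [ 0.6532 -0.0104  0.17  ]
S [ 0.652  -0.0276  0.17  ]
rows units: [-7.6800e-01 -1.0064e+00  4.0000e-04 -1.9550e-01] world D [-0.0003  0.1266 -0.    ] yaw -37.2
```

```bash

python3 -m creep '[[-0.1,-0.12,0,-0.025,60],[-0.2,-0.25,0,-0.05,60],[-0.3,-0.37,0,-0.075,60],[-0.4,-0.5,0,-0.1,60],[-0.5,-0.62,0,-0.125,60],[-0.6,-0.75,0,-0.15,60],[-0.7,-0.88,0,-0.175,60],[-0.76,-1,0,-0.196,60]]' 
python3 - <<'E'
from h import *
st();plan(.582,-.0175,.152,-2);snap("side","s13");snap("top","t13")
a=load("s13")["img"][110:230,290:410];b=load("t13")["img"][110:230,240:360]
cv2.imwrite("pics/c20.png",np.hstack([cv2.resize(x,(400,400),interpolation=cv2.INTER_CUBIC) for x in (a,b)]))
E
```

```text
clock: 24.38
tool_pos: [0.5795, -0.0154, 0.2304]
orientation: [-180.0, 0.0, -2.0]
force: [0.1, -0.4, 0.2]
opening: 0.0604
t 24.38 p [ 0.5795 -0.0154  0.2304] rpy [-1.7999e+02  1.0000e-02 -2.0000e+00] F [ 0.1  -0.44  0.25] op 0.0604 q [ 17.8  11.5 -11.3  -0.  -67.2  70.2]
rows units: [0.0261 0.0206 0.7844 0.    ] world D [ 0.0025 -0.0021 -0.0784] yaw -2.0
```

View pics/c20.png

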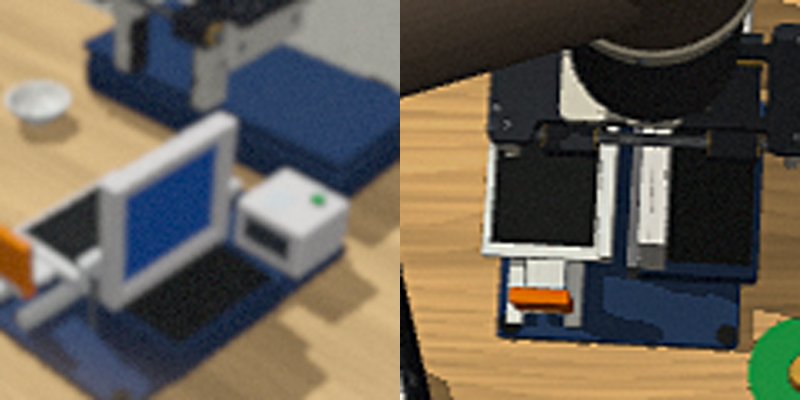

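```bash

python3 -m creep '[[0.02,0.02,0.1,0,60],[0.02,0.02,0.2,0,60],[0.02,0.02,0.3,0,60],[0.02,0.02,0.4,0,60],[0.02,0.02,0.5,0,60],[0.02,0.02,0.6,0,60],[0.02,0.02,0.7,0,60],[0.02,0.02,0.8,0,60]]' 
python3 -m creep '[[0,0,0.01,0,40],[0,0,0.01,0,35],[0,0,0.01,0,30],[0,0,0.01,0,26],[0,0,0.01,0,24],[0,0,0.01,0,22],[0,0,0.01,0,21],[0,0,0.01,0,21]]' 
python3 - <<'E'
from h import *
st();snap("side","s14")
a=load("s14")["img"][110:230,290:410]
cv2.imwrite("pics/c21.png",np.hstack([cv2.resize(x,(600,600),interpolation=cv2.INTER_CUBIC) for x in (a,)]))
E
```

```text
clock: 25.15
tool_pos: [0.5818, -0.0186, 0.1494]
orientation: [180.0, 0.0, -2.0]
force: [0.9, -0.2, 0.6]
opening: 0.0601
clock: 25.82
tool_pos: [0.582, -0.0184, 0.1498]
orientation: [-180.0, -0.0, -2.0]
force: [-0.6, 0.4, -0.4]
opening: 0.0215
t 25.82 p [ 0.582  -0.0184  0.1498] rpy [-1.7999e+02 -3.0000e-02 -2.0000e+00] F [-0.61  0.43 -0.42] op 0.0215 q [ 17.4  15.4 -17.4  -0.  -57.2  70.6]
```

View pics/c21.png

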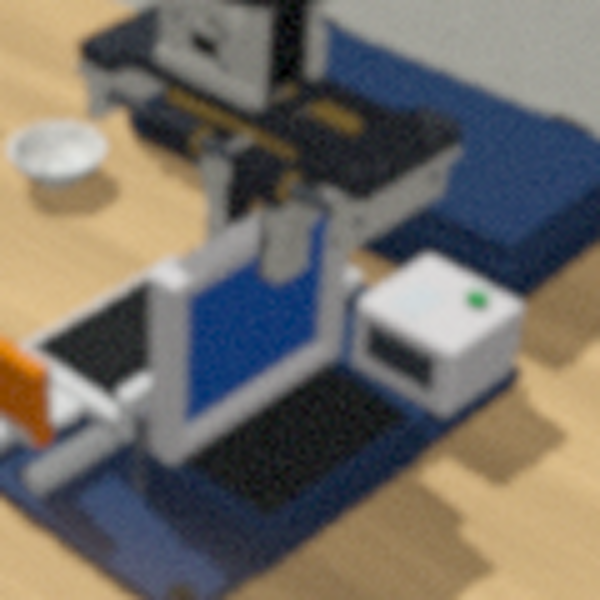

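```bash

python3 -m creep '[[0,0,0,0,18],[0,0,0,0,16],[0,0,0,0,12],[0,0,0,0,12],[0,0,0,0,12],[0,0,0,0,12],[0,0,0,0,12],[0,0,0,0,12]]' 
python3 -m creep '[[0,0,-0.02,0,12],[0,0,-0.05,0,12],[0,0,-0.1,0,12],[0,0,-0.16,0,12],[0,0,-0.24,0,12],[0,0,-0.32,0,12],[0,0,-0.4,0,12],[0,0,-0.45,0,12]]' 
python3 - <<'E'
from h import *
st();snap("side","s15");snap("top","t15")
a=load("s15")["img"][110:230,290:410];b=load("t15")["img"][110:230,240:360]
cv2.imwrite("pics/c22.png",np.hstack([cv2.resize(x,(400,400),interpolation=cv2.INTER_CUBIC) for x in (a,b)]))
E
```

```text
clock: 26.53
tool_pos: [0.5819, -0.0185, 0.1496]
orientation: [180.0, -0.0, -2.0]
force: [0.3, -0.2, 1.6]
opening: 0.0178
clock: 27.2
tool_pos: [0.5824, -0.0183, 0.1962]
orientation: [-180.0, -0.1, -2.0]
force: [0.3, 0.4, -3.2]
opening: 0.0179
t 27.2 p [ 0.5824 -0.0183  0.1962] rpy [-1.7998e+02 -1.0000e-01 -2.0000e+00] F [ 0.31  0.41 -3.16] op 0.0179 q [ 17.4  13.1 -13.9   0.  -62.9  70.6]
```

View pics/c22.png

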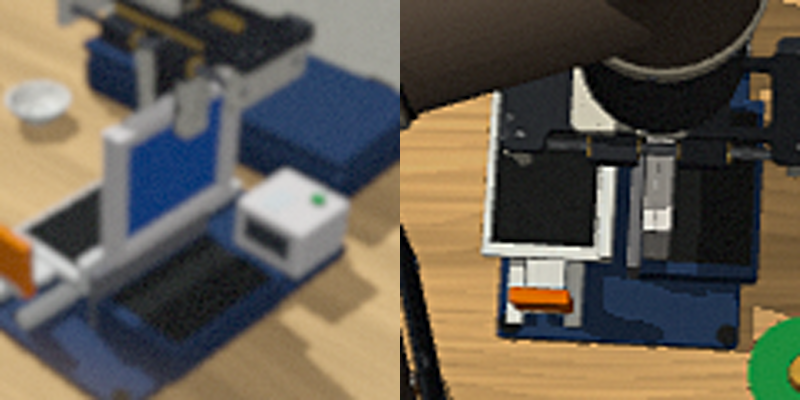

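```bash

python3 -m creep '[[0.01,-0.04,0,0,12],[0.01,-0.11,0,0,12],[0.02,-0.19,0,0,12],[0.03,-0.28,0,0,12],[0.04,-0.37,0,0,12],[0.05,-0.45,0,0,12],[0.05,-0.51,0,0,12],[0.05,-0.53,0,0,12]]' 
python3 -m creep '[[0,0,0.05,0,12],[0,0,0.1,0,12],[0,0,0.16,0,12],[0,0,0.22,0,12],[0,0,0.28,0,12],[0,0,0.34,0,12],[0,0,0.38,0,12],[0,0,0.4,0,12]]' 
python3 - <<'E'
from h import *
st();snap("side","s16");snap("top","t16")
a=load("s16")["img"][110:230,270:390];b=load("t16")["img"][110:230,240:360]
cv2.imwrite("pics/c23.png",np.hstack([cv2.resize(x,(400,400),interpolation=cv2.INTER_CUBIC) for x in (a,b)]))
E
```

```text
clock: 27.97
tool_pos: [0.5888, 0.0357, 0.1944]
orientation: [-180.0, 0.0, -1.9]
force: [-0.4, -0.2, -3.4]
opening: 0.0178
clock: 28.63
tool_pos: [0.5884, 0.0341, 0.1536]
orientation: [180.0, 0.1, -2.0]
force: [-0.4, -0.2, -3.6]
opening: 0.0174
t 28.63 p [0.5884 0.0341 0.1536] rpy [ 1.7998e+02  7.0000e-02 -2.0300e+00] F [-0.39 -0.2  -3.57] op 0.0174 q [ 22.3  15.9 -16.1  -0.  -58.1  65.7]
```

View pics/c23.png

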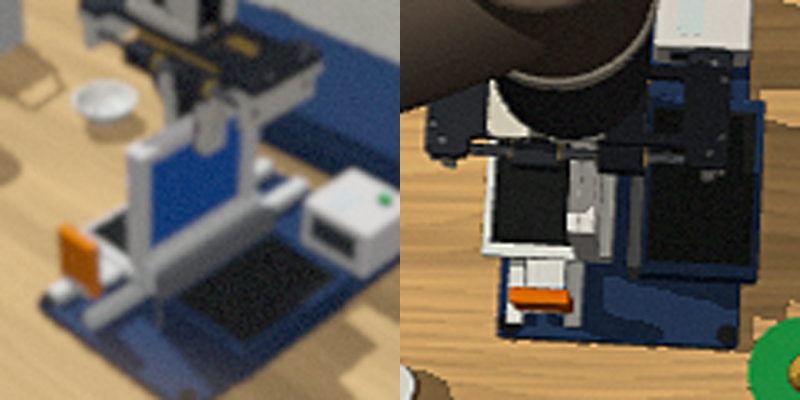

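```bash

python3 -m creep '[[0,0,0.005,0,12],[0,0,0.01,0,12],[0,0,0.015,0,12],[0,0,0.02,0,12],[0,0,0.025,0,12],[0,0,0.03,0,12],[0,0,0.035,0,12],[0,0,0.035,0,12]]'
python3 -m creep '[[0,0,0.005,0,12],[0,0,0.01,0,12],[0,0,0.01,0,12],[0,0,0.01,0,12],[0,0,0.01,0,12],[0,0,0.01,0,12],[0,0,0.01,0,12],[0,0,0.01,0,12]]'  
```

```text
clock: 29.4
tool_pos: [0.5887, 0.0344, 0.1509]
orientation: [180.0, 0.0, -2.0]
force: [-0.3, -0.2, -3.8]
opening: 0.0177
clock: 30.07
tool_pos: [0.5888, 0.0344, 0.1501]
orientation: [-180.0, -0.0, -2.0]
force: [0.4, 0.0, -2.7]
opening: 0.0178
```

```bash

python3 -m creep '[[0,0,0.005,0,12],[0,0,0.01,0,12],[0,0,0.01,0,12],[0,0,0.01,0,12],[0,0,0.01,0,12],[0,0,0.01,0,12],[0,0,0.01,0,12],[0,0,0.01,0,12]]'
python3 -m creep '[[0,0,0,0,18],[0,0,0,0,19],[0,0,0,0,20],[0,0,0,0,20.5],[0,0,-0.02,0,20.5],[0,0,-0.05,0,20.5],[0,0,-0.08,0,20.5],[0,0,-0.1,0,20.5]]'  
python3 - <<'E'
from h import *
st();snap("side","s17");snap("top","t17")
a=load("s17")["img"][110:230,270:390];b=load("t17")["img"][110:230,240:360]
cv2.imwrite("pics/c24.png",np.hstack([cv2.resize(x,(400,400),interpolation=cv2.INTER_CUBIC) for x in (a,b)]))
E
```

```text
clock: 30.73
tool_pos: [0.589, 0.0344, 0.1496]
orientation: [-180.0, -0.0, -2.0]
force: [-1.6, 0.7, 5.1]
opening: 0.0176
clock: 31.4
tool_pos: [0.5889, 0.0344, 0.1596]
orientation: [-180.0, -0.0, -2.0]
force: [-0.5, 0.5, 0.7]
opening: 0.0201
t 31.4 p [0.5889 0.0344 0.1596] rpy [-1.8e+02 -2.0e-02 -2.0e+00] F [-0.5   0.46  0.65] op 0.0201 q [ 22.3  15.6 -15.7   0.  -58.7  65.7]
```

View pics/c24.png

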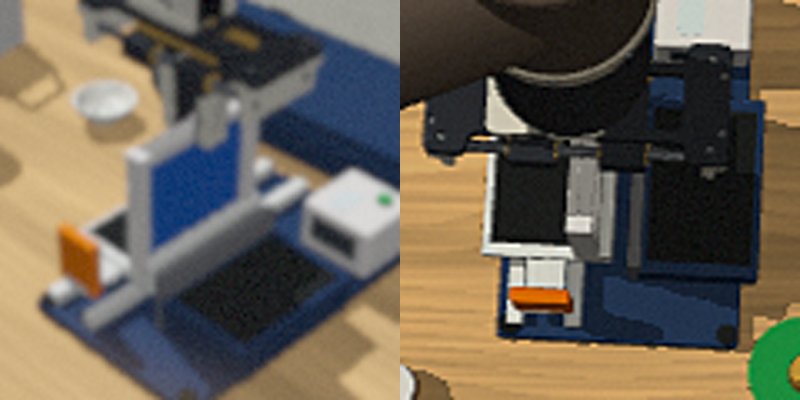

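```bash

python3 -m creep '[[0,-0.01,0,0,20.5],[0,-0.03,0,0,20.5],[0,-0.055,0,0,21],[0,-0.08,0.003,0,21.5],[0,-0.105,0.006,0,22],[0,-0.13,0.01,0,22.5],[0,-0.155,0.014,0,23],[0,-0.18,0.018,0,23]]'
python3 - <<'E'
from h import *
st();snap("side","s18")
a=load("s18")["img"][110:230,270:390]
cv2.imwrite("pics/c25.png",np.hstack([cv2.resize(x,(500,500),interpolation=cv2.INTER_CUBIC) for x in (a,)]))
E
```

```text
clock: 32.17
tool_pos: [0.5893, 0.0527, 0.1571]
orientation: [180.0, 0.0, -2.0]
force: [0.7, 0.7, 0.9]
opening: 0.0231
t 32.17 p [0.5893 0.0527 0.1571] rpy [ 1.80e+02  1.00e-02 -2.01e+00] F [0.71 0.69 0.87] op 0.0231 q [ 24.   15.9 -15.6  -0.  -58.5  64. ]
```

View pics/c25.png

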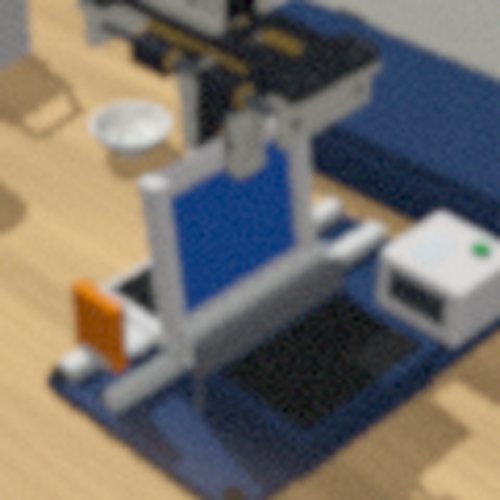

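```bash

python3 -m creep '[[0,-0.02,0.005,0,24],[0,-0.04,0.01,0,25],[0,-0.06,0.017,0,26.5],[0,-0.078,0.024,0,28],[0,-0.096,0.032,0,29.5],[0,-0.112,0.04,0,31],[0,-0.128,0.047,0,33],[0,-0.142,0.054,0,35]]'
python3 - <<'E'
from h import *
st();snap("side","s19")
a=load("s19")["img"][110:230,270:390]
cv2.imwrite("pics/c26.png",np.hstack([cv2.resize(x,(500,500),interpolation=cv2.INTER_CUBIC) for x in (a,)]))
E
```

```text
clock: 32.88
tool_pos: [0.5898, 0.0667, 0.1517]
orientation: [180.0, 0.0, -2.0]
force: [-0.1, 0.5, -0.8]
opening: 0.0341
t 32.88 p [0.5898 0.0667 0.1517] rpy [180.     0.    -2.01] F [-0.05  0.48 -0.76] op 0.0341 q [ 25.3  16.3 -15.8  -0.  -57.9  62.7]
```

View pics/c26.png

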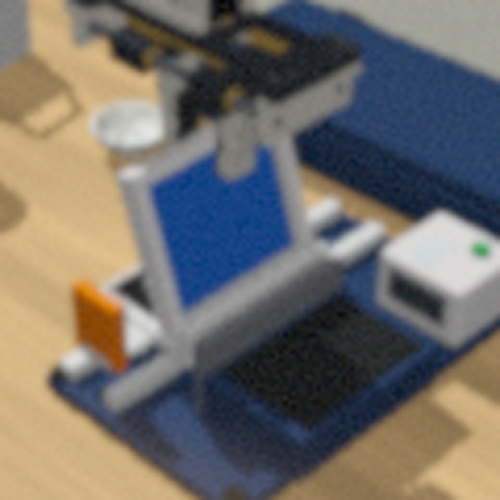

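```bash

python3 -m creep '[[0,-0.012,0.01,0,37.5],[0,-0.024,0.02,0,40],[0,-0.036,0.03,0,42.5],[0,-0.047,0.04,0,45],[0,-0.058,0.052,0,47.5],[0,-0.069,0.064,0,50],[0,-0.08,0.076,0,52.5],[0,-0.09,0.089,0,55]]'
python3 -m creep '[[0,-0.008,0.014,0,57.5],[0,-0.016,0.028,0,60],[0,-0.024,0.042,0,62.5],[0,-0.031,0.056,0,65],[0,-0.037,0.072,0,67.5],[0,-0.043,0.088,0,70],[0,-0.049,0.104,0,72.5],[0,-0.056,0.12,0,75]]'
python3 - <<'E'
from h import *
st();snap("side","s20")
a=load("s20")["img"][110:230,270:390]
cv2.imwrite("pics/c27.png",np.hstack([cv2.resize(x,(500,500),interpolation=cv2.INTER_CUBIC) for x in (a,)]))
E
```

```text
clock: 33.6
tool_pos: [0.5902, 0.0757, 0.1429]
orientation: [-180.0, -0.0, -2.0]
force: [0.0, 1.8, 1.0]
opening: 0.0535
clock: 34.27
tool_pos: [0.5905, 0.0813, 0.1309]
orientation: [-180.0, -0.0, -2.0]
force: [0.8, 3.2, 2.8]
opening: 0.0738
t 34.27 p [0.5905 0.0813 0.1309] rpy [-1.7999e+02 -2.0000e-02 -2.0100e+00] F [0.85 3.19 2.76] op 0.0738 q [ 26.6  17.7 -16.9  -0.  -55.4  61.4]
```

View pics/c27.png

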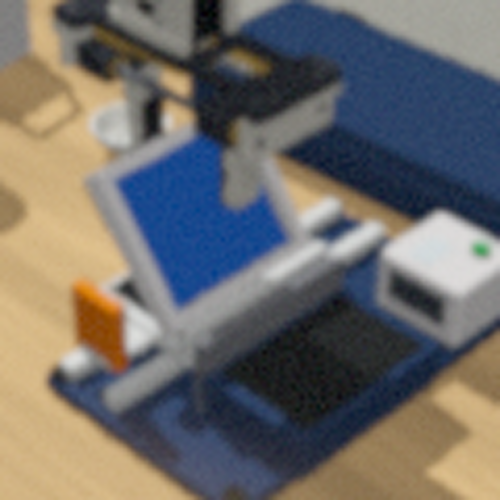

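```bash

python3 -m creep '[[0,-0.003,0.008,0,76.5],[0,-0.006,0.016,0,78],[0,-0.009,0.024,0,79.5],[0,-0.012,0.032,0,81],[0,-0.015,0.04,0,82.5],[0,-0.018,0.048,0,84],[0,-0.02,0.056,0,85.5],[0,-0.022,0.06,0,87]]'
python3 -m creep '[[0,-0.008,0.009,0,87],[0,-0.016,0.018,0,87],[0,-0.024,0.027,0,87],[0,-0.032,0.036,0,87],[0,-0.04,0.045,0,87],[0,-0.048,0.053,0,87],[0,-0.056,0.062,0,87],[0,-0.064,0.07,0,87]]'
python3 - <<'E'
from h import *
st();snap("side","s21");snap("top","t21")
a=load("s21")["img"][110:230,270:390];b=load("t21")["img"][110:230,240:360]
cv2.imwrite("pics/c28.png",np.hstack([cv2.resize(x,(400,400),interpolation=cv2.INTER_CUBIC) for x in (a,b)]))
E
```

```text
clock: 34.98
tool_pos: [0.5902, 0.0831, 0.1246]
orientation: [180.0, 0.0, -2.0]
force: [0.5, -0.3, -1.1]
opening: 0.0865
clock: 35.65
tool_pos: [0.5906, 0.0898, 0.1178]
orientation: [180.0, 0.0, -2.0]
force: [-0.8, 1.4, -0.9]
opening: 0.0871
t 35.65 p [0.5906 0.0898 0.1178] rpy [ 1.80e+02  1.00e-02 -2.01e+00] F [-0.76  1.35 -0.89] op 0.0871 q [ 27.4  18.5 -17.6  -0.  -53.9  60.6]
```

View pics/c28.png

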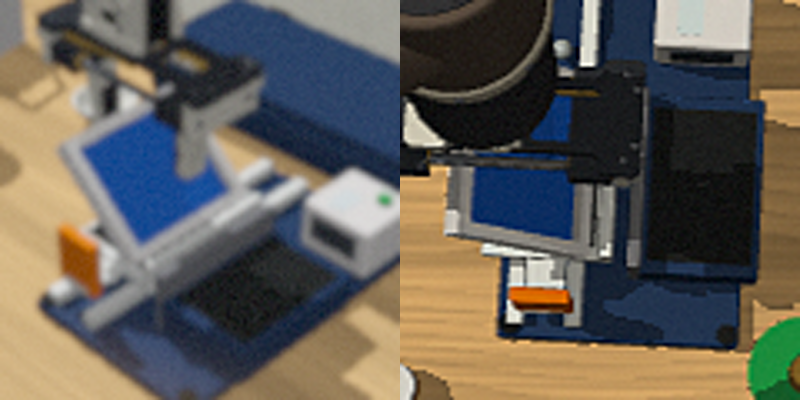

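```bash

python3 -m creep '[[-0.059,-0.013,0,0.0347,87],[-0.117,-0.031,0,0.0694,87],[-0.174,-0.054,0,0.1042,87],[-0.228,-0.081,0,0.1389,87],[-0.28,-0.113,0,0.1736,87],[-0.329,-0.148,0,0.2083,87],[-0.373,-0.186,0,0.2431,87],[-0.414,-0.228,0,0.2778,87]]'
python3 - <<'E'
from h import *
st();snap("side","s22");snap("top","t22")
a=load("s22")["img"][110:230,270:390];b=load("t22")["img"][110:230,240:360]
cv2.imwrite("pics/c29.png",np.hstack([cv2.resize(x,(400,400),interpolation=cv2.INTER_CUBIC) for x in (a,b)]))
r=np.radians
def pos(p): h=10.5*np.cos(r(p))+9.5*np.sin(r(p)); return np.array([-54*np.sin(r(p)), h-10.5+54*(1-np.cos(r(p)))])
p0=pos(50)
ex=np.array([np.cos(r(50)),-np.sin(r(50))]); ey=np.array([-np.sin(r(50)),-np.cos(r(50))])
for p in range(55,91,5):
    d=pos(p)-p0; print(p,(d@ex/100).round(3),(d@ey/100).round(3),round((p-50)/180,4))
E
```

```text
clock: 36.42
tool_pos: [0.5502, 0.1143, 0.1183]
orientation: [-179.9, -0.0, -52.3]
force: [0.9, 1.6, -0.3]
opening: 0.0871
t 36.42 p [0.5502 0.1143 0.1183] rpy [-1.7995e+02 -1.0000e-02 -5.2320e+01] F [ 0.92  1.61 -0.25] op 0.0871 q [ 31.7  15.4 -22.1   0.  -52.4   6. ]
55 -0.045 -0.001 0.0278
60 -0.09 -0.005 0.0556
65 -0.132 -0.012 0.0833
70 -0.173 -0.023 0.1111
75 -0.212 -0.037 0.1389
80 -0.248 -0.054 0.1667
85 -0.282 -0.074 0.1944
90 -0.312 -0.097 0.2222
```

View pics/c29.png

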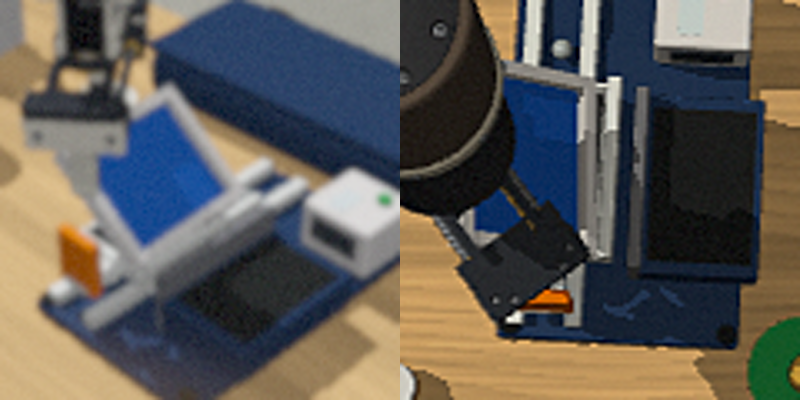

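```bash

python3 -m creep '[[-0.045,-0.001,0,0.0278,87],[-0.09,-0.005,0,0.0556,87],[-0.132,-0.012,0,0.0833,87],[-0.173,-0.023,0,0.1111,87],[-0.212,-0.037,0,0.1389,87],[-0.248,-0.054,0,0.1667,87],[-0.282,-0.074,0,0.1944,87],[-0.312,-0.097,0,0.2222,87]]'
python3 - <<'E'
from h import *
st();snap("side","s23");snap("top","t23")
a=load("s23")["img"][110:230,270:390];b=load("t23")["img"][110:230,240:360]
cv2.imwrite("pics/c30.png",np.hstack([cv2.resize(x,(400,400),interpolation=cv2.INTER_CUBIC) for x in (a,b)]))
E
```

```text
clock: 37.18
tool_pos: [0.5405, 0.1459, 0.119]
orientation: [-179.8, 0.1, -91.9]
force: [2.5, 5.1, 1.3]
opening: 0.087
t 37.18 p [0.5405 0.1459 0.119 ] rpy [-1.7979e+02  1.3000e-01 -9.1930e+01] F [2.52 5.12 1.32] op 0.087 q [ 35.2  15.1 -22.5   0.  -52.2 -37.1]
```

View pics/c30.png

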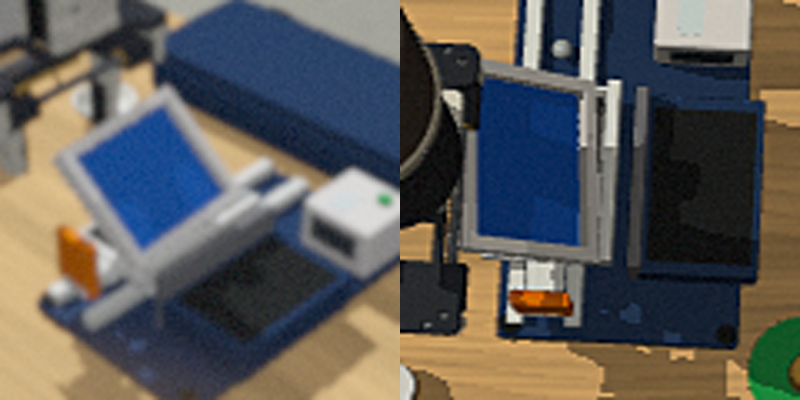

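```bash

python3 -m creep '[[-0.005,0,0.025,0,87],[-0.01,0,0.05,0,87],[-0.015,0,0.075,0,87],[-0.02,0,0.1,0,87],[-0.025,0,0.125,0,87],[-0.03,0,0.15,0,87],[-0.034,0,0.175,0,87],[-0.036,0,0.2,0,87]]'
python3 - <<'E'
from h import *
st();snap("side","s24");snap("top","t24")
a=load("s24")["img"][110:230,270:390];b=load("t24")["img"][110:230,240:360]
cv2.imwrite("pics/c31.png",np.hstack([cv2.resize(x,(400,400),interpolation=cv2.INTER_CUBIC) for x in (a,b)]))
E
```

```text
clock: 37.95
tool_pos: [0.541, 0.1507, 0.0992]
orientation: [-179.7, 0.3, -91.7]
force: [-1.4, 13.4, 5.4]
opening: 0.087
t 37.95 p [0.541  0.1507 0.0992] rpy [-179.72    0.25  -91.67] F [-1.41 13.42  5.38] op 0.087 q [ 35.5  16.5 -23.6  -0.  -49.6 -37.2]
```

View pics/c31.png

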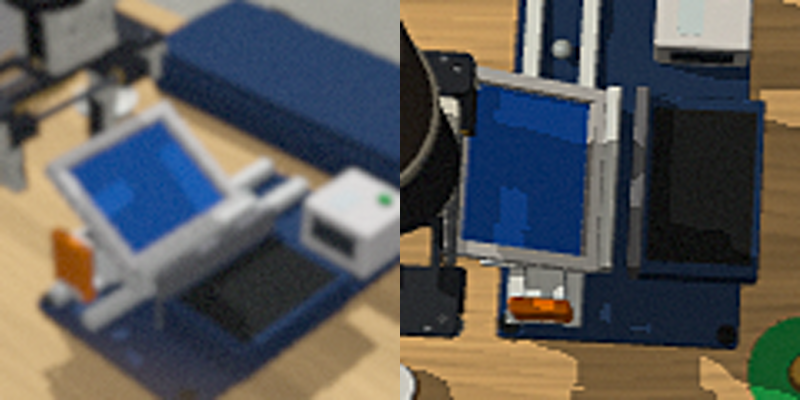

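```bash

python3 -m creep '[[-0.015,0,0.02,0,87],[-0.025,0,0.045,0,87],[-0.035,0,0.07,0,87],[-0.045,0,0.095,0,87],[-0.055,0,0.12,0,87],[-0.06,0,0.145,0,87],[-0.065,0,0.17,0,87],[-0.07,0,0.19,0,87]]'
python3 - <<'E'
from h import *
st();snap("side","s25");snap("top","t25")
a=load("s25")["img"][110:230,270:390];b=load("t25")["img"][110:230,240:360]
cv2.imwrite("pics/c32.png",np.hstack([cv2.resize(x,(400,400),interpolation=cv2.INTER_CUBIC) for x in (a,b)]))
E
```

```text
clock: 38.72
tool_pos: [0.5406, 0.1569, 0.0794]
orientation: [-179.8, 0.2, -91.7]
force: [1.9, 7.9, 0.7]
opening: 0.0866
t 38.72 p [0.5406 0.1569 0.0794] rpy [-1.7981e+02  1.6000e-01 -9.1700e+01] F [1.91 7.89 0.65] op 0.0866 q [ 36.1  18.  -24.5  -0.  -47.2 -37.8]
```

View pics/c32.png

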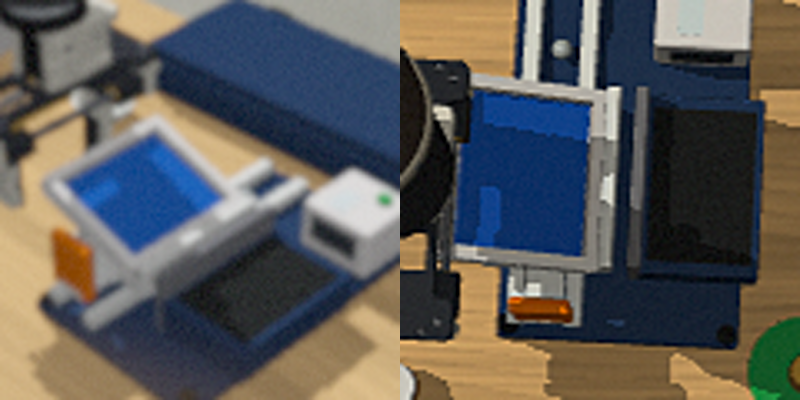

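```bash

python3 -m creep '[[-0.005,0,0.015,0,87],[-0.01,0,0.035,0,87],[-0.013,0,0.055,0,87],[-0.015,0,0.075,0,87],[-0.015,0,0.095,0,87],[-0.015,0,0.115,0,87],[-0.015,0,0.13,0,87],[-0.015,0,0.14,0,87]]'
python3 - <<'E'
from h import *
st();snap("side","s26");snap("top","t26")
a=load("s26")["img"][110:230,270:390];b=load("t26")["img"][110:230,240:360]
cv2.imwrite("pics/c33.png",np.hstack([cv2.resize(x,(400,400),interpolation=cv2.INTER_CUBIC) for x in (a,b)]))
E
```

```text
clock: 39.48
tool_pos: [0.5405, 0.1585, 0.0653]
orientation: [-179.8, 0.2, -91.7]
force: [1.1, 9.6, -0.7]
opening: 0.0871
t 39.48 p [0.5405 0.1585 0.0653] rpy [-1.7983e+02  1.7000e-01 -9.1700e+01] F [ 1.12  9.55 -0.65] op 0.0871 q [ 36.2  19.1 -25.3  -0.  -45.4 -37.9]
```

View pics/c33.png

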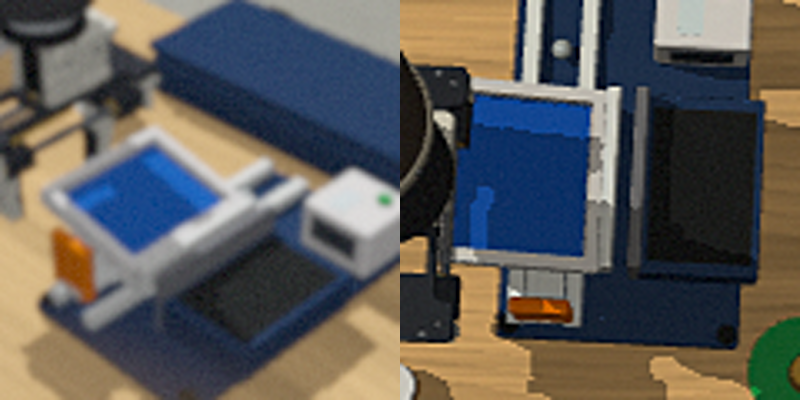

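```bash

python3 -m creep '[[0,0,0.015,0,87],[0,0,0.03,0,87],[0,0,0.045,0,87],[0,0,0.06,0,87],[0,0,0.075,0,87],[0,0,0.09,0,87],[0,0,0.105,0,87],[0,0,0.12,0,87]]'
python3 -m creep '[[0,0,0.01,0,87],[0,0,0.025,0,87],[0.005,0,0.04,0,87],[0.005,0,0.055,0,87],[0.005,0,0.07,0,87],[0.01,0,0.085,0,87],[0.01,0,0.1,0,87],[0.01,0,0.11,0,87]]'
python3 - <<'E'
from h import *
st();snap("side","s27");snap("top","t27")
a=load("s27")["img"][110:230,270:390];b=load("t27")["img"][110:230,240:360]
cv2.imwrite("pics/c34.png",np.hstack([cv2.resize(x,(400,400),interpolation=cv2.INTER_CUBIC) for x in (a,b)]))
E
```

```text
clock: 40.25
tool_pos: [0.5405, 0.1586, 0.0533]
orientation: [-179.8, 0.2, -91.7]
force: [0.5, 9.9, -0.8]
opening: 0.0873
clock: 40.92
tool_pos: [0.5405, 0.1579, 0.0422]
orientation: [-179.8, 0.2, -91.7]
force: [-2.2, 12.1, 6.1]
opening: 0.0871
t 40.92 p [0.5405 0.1579 0.0422] rpy [-179.82    0.18  -91.68] F [-2.23 12.15  6.14] op 0.0871 q [ 36.2  20.8 -26.5  -0.1 -42.4 -37.8]
```

View pics/c34.png

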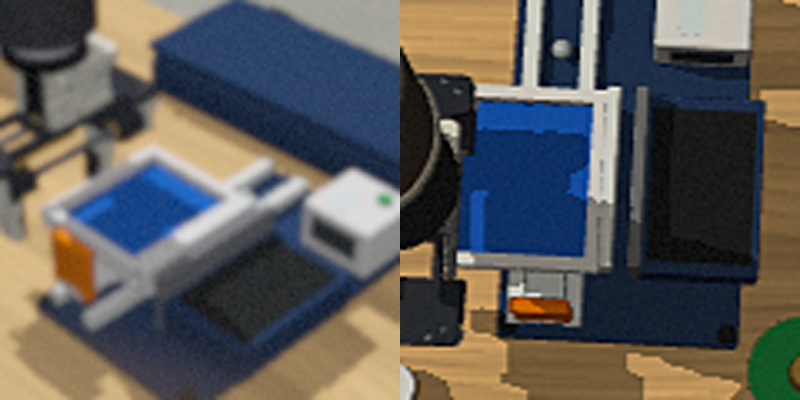

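```bash
python3 - <<'E'
from h import *
b=load("t27")["img"][130:200,250:330];a=load("s27")["img"][145:205,275:355]
cv2.imwrite("pics/c35.png",np.hstack([cv2.resize(b,(480,420),interpolation=cv2.INTER_NEAREST)]))
cv2.imwrite("pics/c36.png",cv2.resize(a,(800,600),interpolation=cv2.INTER_CUBIC))
E
```

```text
(no output)
```

View pics/c35.png

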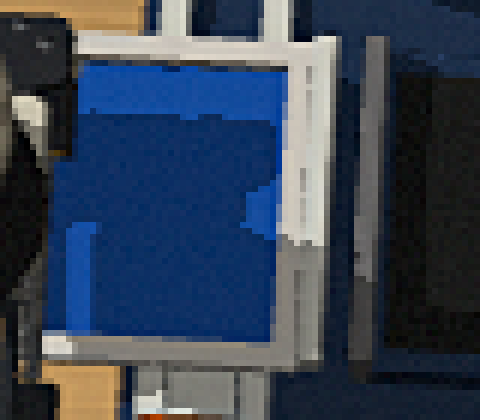

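View pics/c36.png

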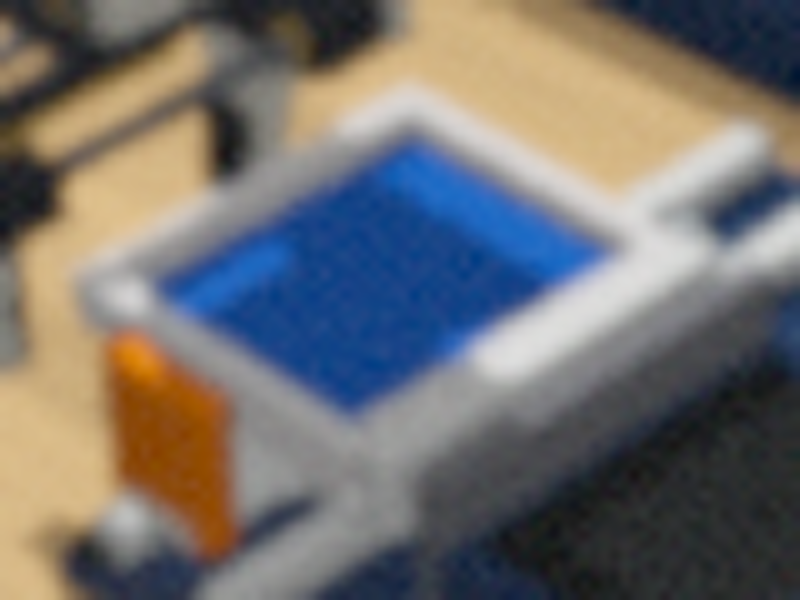

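```bash

python3 -m creep '[[-0.02,0,-0.005,0,87],[-0.05,0,-0.01,0,87],[-0.1,0,-0.01,0,80],[-0.15,-0.1,-0.01,0,70],[-0.15,-0.2,-0.01,0,70],[-0.15,-0.3,-0.01,0,70],[-0.15,-0.4,-0.01,0,70],[-0.15,-0.5,-0.01,0,70]]'
python3 -m creep '[[0.03,0,0,0,70],[0.06,0,0,0,70],[0.09,0,0,0,70],[0.11,0,0,0,70],[0.12,0,0,0,70],[0.13,0,0,0,70],[0.14,0,0,0,70],[0.15,0,0,0,70]]'
python3 -m creep '[[0.005,0,0,0,70],[0.01,0,0,0,70],[0.01,0,0,0,70],[0.01,0,0,0,70],[0.01,0,0,0,70],[0.01,0,0,0,70],[0.01,0,0,0,70],[0.01,0,0,0,70]]'
```

```text
clock: 41.68
tool_pos: [0.5904, 0.1684, 0.0428]
orientation: [180.0, -0.0, -92.0]
force: [-0.0, 0.4, -0.0]
opening: 0.0699
clock: 42.35
tool_pos: [0.5897, 0.1566, 0.0434]
orientation: [-179.8, 0.2, -92.0]
force: [-1.2, 14.8, -2.5]
opening: 0.07
clock: 43.02
tool_pos: [0.5902, 0.1566, 0.0437]
orientation: [-179.8, 0.3, -92.0]
force: [-1.5, 13.9, -1.5]
opening: 0.0701
```

Tray squared against the lip with both fingers (14 N). Now I back off, rise and check it.

```bash

python3 -m creep '[[-0.02,0,0,0,70],[-0.06,0,0,0,70],[-0.12,0,0,0,70],[-0.2,0,0,0,70],[-0.25,0,-0.1,0,70],[-0.3,0,-0.3,0,70],[-0.35,0,-0.5,0,70],[-0.4,0.1,-0.7,0,70]]'
python3 -m creep '[[-0.1,0.1,-0.05,0,70],[-0.2,0.2,-0.1,0,70],[-0.3,0.3,-0.15,0,70],[-0.4,0.4,-0.2,0,70],[-0.5,0.5,-0.2,0,70],[-0.6,0.6,-0.2,0,70],[-0.7,0.7,-0.2,0,70],[-0.8,0.8,-0.2,0,70]]'
python3 - <<'E'
from h import *
st();snap("side","s28");snap("top","t28")
b=load("t28")["img"][130:200,250:330];a=load("s28")["img"][145:205,275:355]
cv2.imwrite("pics/c37.png",np.hstack([cv2.resize(b,(400,350),interpolation=cv2.INTER_CUBIC),cv2.resize(a,(400,350),interpolation=cv2.INTER_CUBIC)]))
E
```

```text
clock: 43.68
tool_pos: [0.5813, 0.1937, 0.1143]
orientation: [-180.0, -0.0, -92.0]
force: [-0.0, 0.1, -0.0]
opening: 0.0696
clock: 44.35
tool_pos: [0.5016, 0.2767, 0.1325]
orientation: [179.9, -0.1, -92.0]
force: [0.7, -0.1, 0.1]
opening: 0.07
t 44.35 p [0.5016 0.2767 0.1325] rpy [ 1.7994e+02 -6.0000e-02 -9.1980e+01] F [ 0.74 -0.1   0.11] op 0.07 q [ 48.4  15.6 -19.7  -0.  -54.8 -50.4]
```

View pics/c37.png

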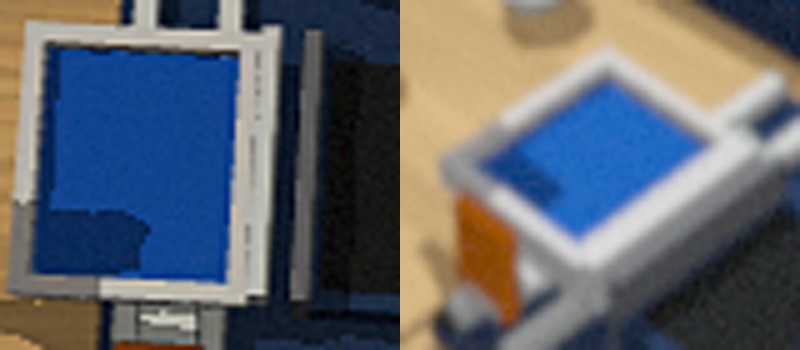

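View pics/t28.png

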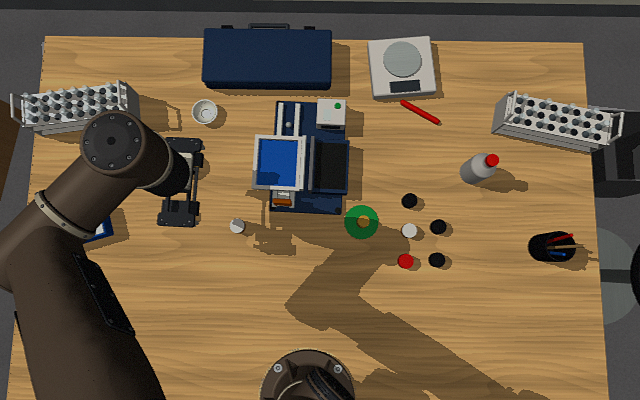

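View pics/s28.png

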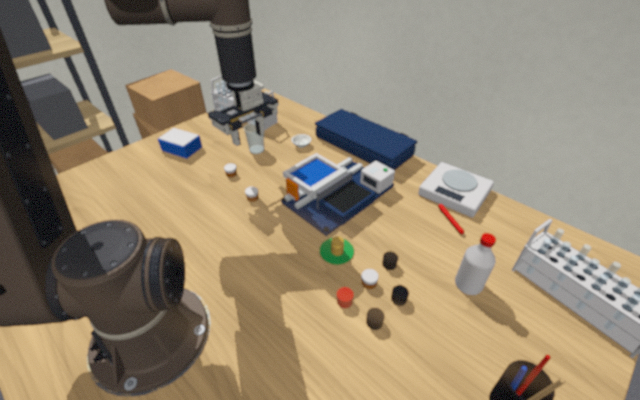

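```bash
python3 - <<'E'
from h import *
for n,z in (("t28",.044),("s28",.044)):
    d=load(n);H,S,V=cv2.split(cv2.cvtColor(d["img"],cv2.COLOR_BGR2HSV))
    m=(H>14)&(H<32)&(S>130)&(V>70)
    x,y=proj(d,[.439,-.135,.044]).astype(int); w=np.zeros_like(m); w[y-12:y+14,x-12:x+12]=1
    c=cent(d,m&w); print(n,"pred",proj(d,[.439,-.135,.044]).round(1),c)
    im=cv2.resize(d["img"][y-20:y+20,x-20:x+20],(400,400),interpolation=cv2.INTER_NEAREST); 
    u=proj(d,[.439,-.135,.044])-[x-20,y-20]; cv2.circle(im,(int(u[0]*10+5),int(u[1]*10+5)),4,(255,0,255),-1)
    cv2.imwrite(f"pics/w{n}.png",im)
a=cv2.imread("pics/wt28.png");b=cv2.imread("pics/ws28.png");cv2.imwrite("pics/c38.png",np.hstack([a,b]))
for n in ("t28","s28"):
    d=load(n);H,S,V=cv2.split(cv2.cvtColor(d["img"],cv2.COLOR_BGR2HSV)); w=(S<45)&(V>130)
    for c in cent(d,w):
        if 60<c[1]<230: print(n,c, atz(d,c[0],.03).round(4)[:2])
E
```

```text
t28 pred [363.4 220.1] [([362.87, 220.93], 115, [357, 215, 13, 13])]
s28 pred [337.  239.2] [([337.02, 244.92], 169, [331, 237, 13, 16])]
t28 ([48.81, 97.94], 158, [32, 90, 33, 18]) [0.7543 0.7013]
t28 ([88.91, 104.59], 117, [82, 95, 18, 17]) [0.7373 0.5927]
t28 ([28.53, 111.22], 217, [21, 100, 20, 24]) [0.7168 0.7515]
t28 ([64.72, 116.57], 86, [59, 108, 18, 15]) [0.7035 0.654 ]
t28 ([620.36, 123.7], 74, [618, 112, 6, 25]) [ 0.7044 -0.8127]
t28 ([478.14, 164.8], 228, [471, 154, 17, 22]) [ 0.5886 -0.4347]
t28 ([234.83, 227.6], 83, [230, 220, 13, 13]) [0.4162 0.1916]
t28 ([408.96, 230.08], 169, [402, 223, 15, 15]) [ 0.4164 -0.2525]
s28 ([38.99, 14.0], 200, [30, 0, 19, 29]) [0.6209 2.7683]
s28 ([113.62, 139.35], 212, [106, 129, 17, 22]) [0.2669 0.764 ]
s28 ([301.03, 139.87], 191, [291, 134, 20, 13]) [0.7159 0.2737]
s28 ([98.62, 140.86], 65, [93, 136, 12, 13]) [0.2263 0.7933]
s28 ([229.68, 167.5], 94, [224, 163, 12, 10]) [0.4469 0.324 ]
s28 ([250.84, 191.39], 105, [245, 187, 13, 10]) [0.4184 0.1817]
s28 ([369.36, 276.12], 210, [361, 269, 17, 16]) [ 0.4137 -0.2563]
s28 ([193.52, 296.91], 67, [185, 292, 16, 15]) [ 0.1053 -0.0095]
s28 ([200.82, 329.48], 67, [197, 324, 8, 12]) [ 0.0733 -0.0876]
```

View pics/c38.png

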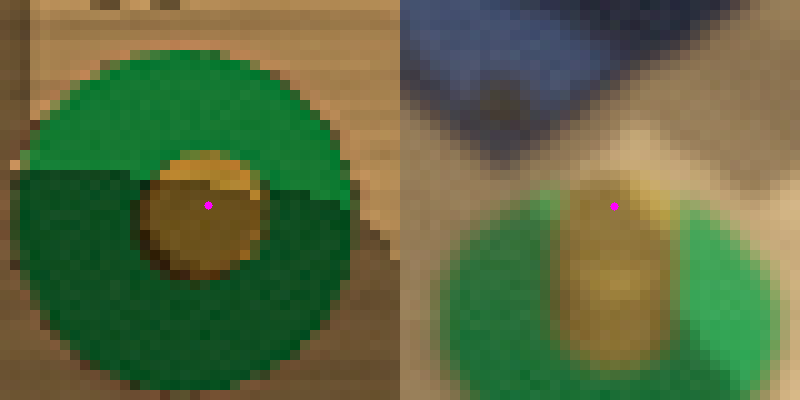

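```bash
python3 -c "
from h import *
plan(.4485,.327,.06)"

```

```text
rows units: [-0.479   0.5436  0.7257  0.    ] world D [-0.0528  0.0497 -0.0726] yaw -91.88
```

```bash

python3 -m creep '[[-0.08,0.1,0.1,0,64],[-0.17,0.2,0.2,0,64],[-0.25,0.3,0.3,0,64],[-0.33,0.38,0.4,0,64],[-0.4,0.46,0.5,0,64],[-0.45,0.51,0.6,0,64],[-0.48,0.54,0.68,0,64],[-0.48,0.54,0.72,0,64]]'
python3 - <<'E'
from h import *
st();snap("side","s29");snap("top","t29")
b=load("t29")["img"][180:250,140:220];a=load("s29")["img"][125:195,190:270]
cv2.imwrite("pics/c39.png",np.hstack([cv2.resize(b,(400,350),interpolation=cv2.INTER_CUBIC),cv2.resize(a,(400,350),interpolation=cv2.INTER_CUBIC)]))
E
```

```text
clock: 45.12
tool_pos: [0.45, 0.3259, 0.0595]
orientation: [179.9, -0.1, -92.0]
force: [-0.4, 0.4, -0.1]
opening: 0.064
t 45.12 p [0.45   0.3259 0.0595] rpy [ 1.7994e+02 -8.0000e-02 -9.1960e+01] F [-0.39  0.4  -0.09] op 0.064 q [ 56.1  19.1 -26.3  -0.  -44.7 -58.1]
```

View pics/c39.png

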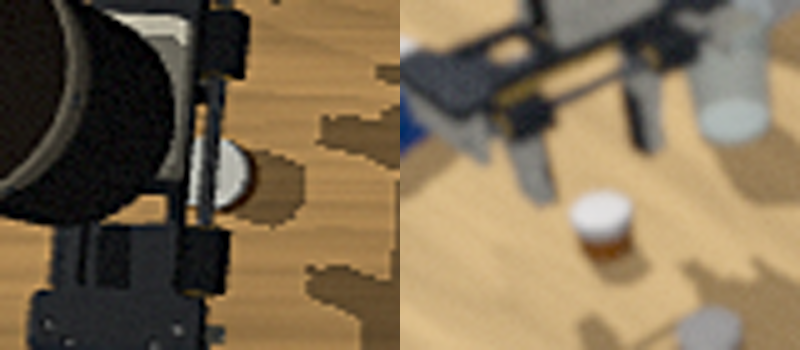

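```bash
python3 - <<'E'
from h import *
for n in("s29","t29"):
    d=load(n); print(n,proj(d,[.45,.3259,.03]).round(1),proj(d,[.45,.3259,.0595]).round(1))
    H,S,V=cv2.split(cv2.cvtColor(d["img"],cv2.COLOR_BGR2HSV)); w=(S<45)&(V>120)
    print([c for c in cent(d,w) if 30<c[1]<230 and 160<c[0][0]<245 and 150<c[0][1]<240])
E
```

```text
s29 [230.1 166.8] [228.5 159.2]
[([202.09, 151.78], 54, [194, 147, 15, 10]), ([216.02, 159.16], 55, [212, 154, 9, 12]), ([229.6, 167.58], 93, [224, 163, 12, 10])]
t29 [183.  213.7] [179.7 212.5]
[([167.67, 158.92], 197, [160, 151, 17, 16]), ([170.92, 184.57], 51, [163, 183, 15, 6]), ([185.29, 214.28], 58, [183, 208, 6, 13])]
```

```bash

python3 -m creep '[[-0.02,0,0.08,0,64],[-0.02,0,0.16,0,64],[-0.02,0,0.24,0,64],[-0.02,0,0.32,0,64],[-0.02,0,0.4,0,64],[-0.02,0,0.44,0,64],[-0.02,0,0.47,0,64],[-0.02,0,0.47,0,60]]'
python3 -m creep '[[0,0,0,0,50],[0,0,0,0,40],[0,0,0,0,32],[0,0,0,0,32],[0,0,0,0,32],[0,0,0,0,32],[0,0,0,0,32],[0,0,0,0,32]]'
python3 -m creep '[[0,0,-0.1,0,32],[0,0,-0.2,0,32],[0,0,-0.35,0,32],[0,0,-0.5,0,32],[0,0,-0.65,0,32],[0,0,-0.8,0,32],[0,0,-0.9,0,32],[0,0,-1,0,32]]'
python3 - <<'E'
from h import *
st();snap("side","s30")
a=load("s30")["img"][105:195,190:290]
cv2.imwrite("pics/c40.png",cv2.resize(a,(500,450),interpolation=cv2.INTER_CUBIC))
E
```

```text
clock: 45.88
tool_pos: [0.4507, 0.3274, 0.0131]
orientation: [180.0, -0.1, -92.0]
force: [0.6, -0.9, -0.1]
opening: 0.0616
clock: 46.55
tool_pos: [0.451, 0.328, 0.0143]
orientation: [-180.0, 0.0, -92.0]
force: [-1.8, 0.0, 3.8]
opening: 0.0373
clock: 47.22
tool_pos: [0.451, 0.3279, 0.1155]
orientation: [-180.0, 0.1, -92.0]
force: [0.6, 1.6, -0.5]
opening: 0.0368
t 47.22 p [0.451  0.3279 0.1155] rpy [-1.7997e+02  6.0000e-02 -9.2010e+01] F [ 0.62  1.61 -0.52] op 0.0368 q [ 56.1  15.2 -22.8  -0.  -51.9 -58.1]
```

View pics/c40.png

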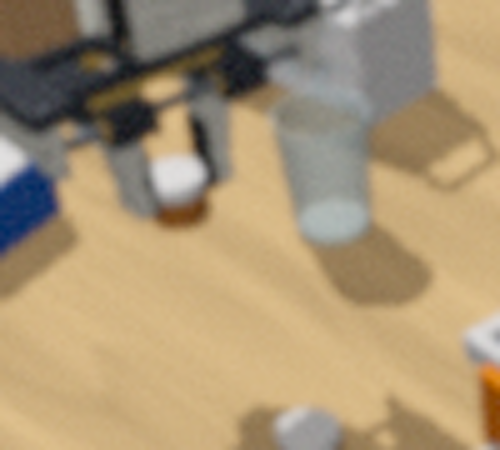

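```bash
python3 - <<'E'
from h import *
d=load("t28"); e=load("s28")
for p in [(30,25),(277,28),(262,298),(12,295)]: print("rim T",atz(d,(250+p[0]/5-.4,130+p[1]/5-.4),.068).round(4)[:2])
for p in [(605,52),(735,140),(580,265),(450,165)]: print("rim S",atz(e,(275+(p[0]-400)/5-.4,145+p[1]*60/350-.4),.068).round(4)[:2])
plan(.6242,.0644,.13)
E
```

```text
rim T [0.6509 0.1415]
rim T [0.6511 0.0157]
rim T [0.5119 0.0207]
rim T [0.5117 0.1458]
rim S [0.6493 0.1389]
rim S [0.6446 0.0274]
rim S [0.5104 0.0255]
rim S [0.5145 0.1363]
rows units: [ 2.5807 -1.8155 -0.1281  0.    ] world D [ 0.1725 -0.2642  0.0128] yaw -91.99
```

```bash

python3 -m creep '[[0.05,-0.03,0,0,32],[0.15,-0.1,0,0,32],[0.27,-0.18,0,0,32],[0.39,-0.26,0,0,32],[0.51,-0.35,0,0,32],[0.63,-0.43,0,0,32],[0.75,-0.51,0,0,32],[0.86,-0.59,0,0,32]]'>/dev/null
python3 -m creep '[[0.11,-0.07,0,0,32],[0.22,-0.15,0,0,32],[0.33,-0.22,0,0,32],[0.43,-0.29,0,0,32],[0.54,-0.37,0,0,32],[0.65,-0.44,0,0,32],[0.76,-0.51,0,0,32],[0.86,-0.59,0,0,32]]'>/dev/null
python3 -m creep '[[0.11,-0.07,0,0,32],[0.22,-0.15,0,0,32],[0.33,-0.22,0,0,32],[0.43,-0.29,0,0,32],[0.54,-0.37,0,0,32],[0.67,-0.46,0,0,32],[0.78,-0.53,0,0,32],[0.86,-0.58,0,0,32]]'
python3 - <<'E'
from h import *
st();snap("side","s31");snap("top","t31")
b=load("t31")["img"][130:200,250:330];a=load("s31")["img"][135:205,275:365]
cv2.imwrite("pics/c41.png",np.hstack([cv2.resize(b,(400,350),interpolation=cv2.INTER_CUBIC),cv2.resize(a,(400,350),interpolation=cv2.INTER_CUBIC)]))
plan(.618,.0627,.08)
E
```

```text
clock: 49.27
tool_pos: [0.6185, 0.0624, 0.1139]
orientation: [180.0, -0.0, -92.0]
force: [0.4, -0.4, -1.4]
opening: 0.0371
t 49.27 p [0.6185 0.0624 0.1139] rpy [ 1.800e+02 -1.000e-02 -9.204e+01] F [ 0.45 -0.39 -1.39] op 0.0371 q [ 23.7  20.8 -14.7   0.  -54.5 -25.8]
rows units: [-0.0037  0.0039  0.3374  0.    ] world D [-0.0004  0.0004 -0.0337] yaw -92.1
```

View pics/c41.png

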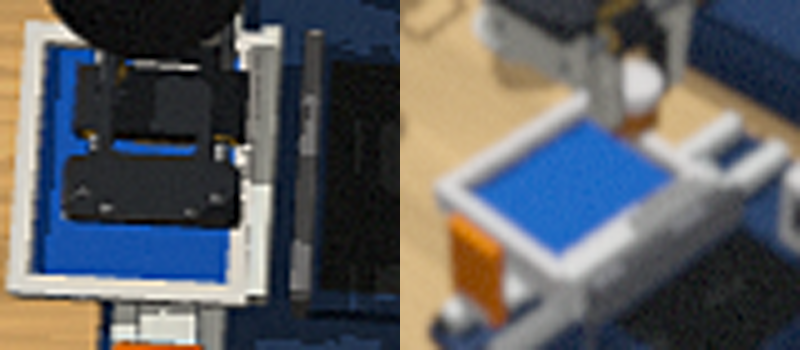

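```bash

python3 -m creep '[[0,0,0.05,0,32],[0,0,0.1,0,32],[0,0,0.16,0,32],[0,0,0.22,0,32],[0,0,0.28,0,32],[0,0,0.33,0,32],[0,0,0.36,0,32],[0,0,0.38,0,32]]'
python3 - <<'E'
from h import *
st();snap("side","s32")
a=load("s32")["img"][135:205,275:365]
cv2.imwrite("pics/c42.png",cv2.resize(a,(720,560),interpolation=cv2.INTER_CUBIC))
E
python3 -m creep '[[0,0,0.005,0,32],[0,0,0.01,0,32],[0,0,0.015,0,32],[0,0,0.02,0,32],[0,0,0.025,0,32],[0,0,0.03,0,32],[0,0,0.035,0,32],[0,0,0.04,0,32]]'
```

```text
clock: 50.03
tool_pos: [0.6175, 0.0639, 0.0753]
orientation: [180.0, -0.0, -92.0]
force: [-0.1, -0.7, -1.3]
opening: 0.0371
t 50.03 p [0.6175 0.0639 0.0753] rpy [ 1.7996e+02 -2.0000e-02 -9.2000e+01] F [-0.07 -0.69 -1.32] op 0.0371 q [ 23.9  23.1 -17.   -0.  -49.9 -25.9]
clock: 50.75
tool_pos: [0.6179, 0.0638, 0.0723]
orientation: [-180.0, -0.0, -92.0]
force: [-1.3, 0.5, 5.3]
opening: 0.0373
```

View pics/c42.png

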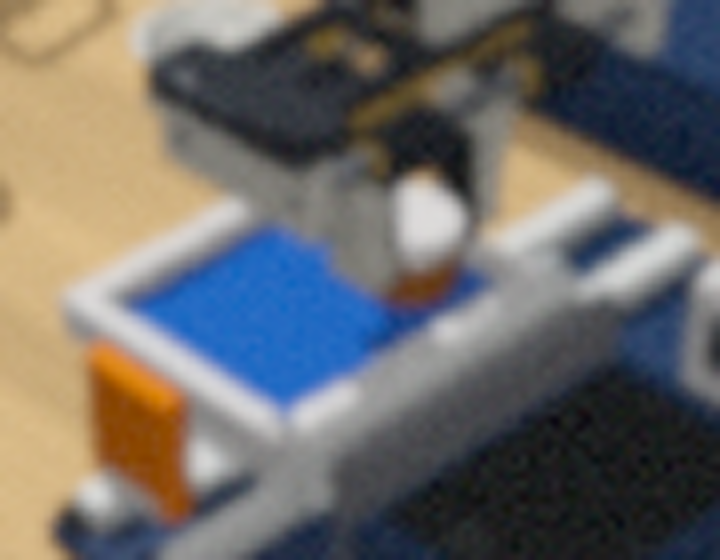

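```bash

python3 -m creep '[[0,0,-0.005,0,42],[0,0,-0.005,0,46],[0,0,-0.005,0,50],[0,0,-0.005,0,50],[0,0,-0.1,0,50],[0,0,-0.2,0,50],[0,0,-0.35,0,50],[0,0,-0.5,0,50]]'
python3 -m creep '[[-0.1,0.1,0,0,60],[-0.2,0.2,0,0,60],[-0.3,0.3,0,0,60],[-0.4,0.4,0,0,60],[-0.5,0.5,0,0,60],[-0.6,0.65,0,0,60],[-0.7,0.8,0,0,60],[-0.8,1,0,0,60]]'
python3 - <<'E'
from h import *
st();snap("side","s33");snap("top","t33")
b=load("t33")["img"][130:200,250:330];a=load("s33")["img"][135:205,275:365]
cv2.imwrite("pics/c43.png",np.hstack([cv2.resize(b,(400,350),interpolation=cv2.INTER_CUBIC),cv2.resize(a,(400,350),interpolation=cv2.INTER_CUBIC)]))
for n in ("t33","s33"):
    d=load(n);H,S,V=cv2.split(cv2.cvtColor(d["img"],cv2.COLOR_BGR2HSV)); w=(S<45)&(V>120)
    for c in cent(d,w):
        if 60<c[1]<240: 
            p=atz(d,c[0],.03)
            if .3<p[0]<.65 and abs(p[1])<.4: print(n,c, p.round(4)[:2])
E
```

```text
clock: 51.42
tool_pos: [0.6179, 0.0638, 0.1234]
orientation: [-180.0, -0.0, -92.0]
force: [-0.8, 0.5, -0.5]
opening: 0.0497
clock: 52.08
tool_pos: [0.5195, 0.1484, 0.1215]
orientation: [180.0, -0.0, -92.0]
force: [-0.4, 0.7, 0.4]
opening: 0.06
t 52.08 p [0.5195 0.1484 0.1215] rpy [ 1.7998e+02 -3.0000e-02 -9.1970e+01] F [-0.41  0.72  0.42] op 0.06 q [ 36.7  13.4 -24.5   0.  -52.2 -38.7]
t33 ([281.37, 195.07], 91, [272, 191, 17, 8]) [0.5018 0.0749]
t33 ([236.51, 225.98], 147, [230, 221, 14, 12]) [0.4204 0.1875]
t33 ([409.24, 229.89], 154, [403, 223, 14, 14]) [ 0.4169 -0.2532]
s33 ([260.63, 150.29], 227, [247, 140, 28, 23]) [0.5772 0.3273]
s33 ([251.16, 191.15], 116, [245, 186, 13, 11]) [0.4198 0.1818]
s33 ([369.61, 276.29], 206, [362, 269, 16, 16]) [ 0.4137 -0.257 ]
```

View pics/c43.png

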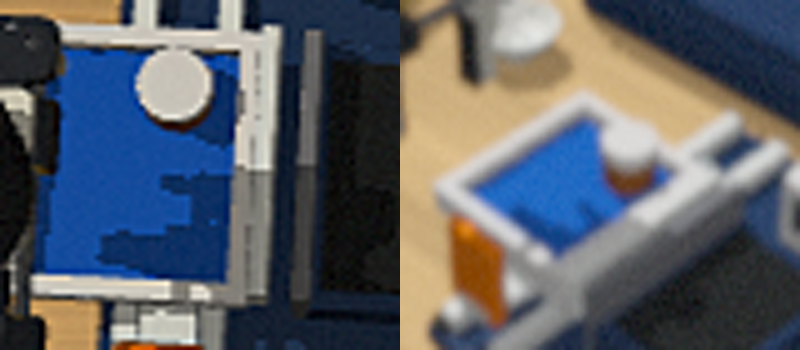

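```bash
python3 -c "
from h import *
print(atz(load('t33'),(284.4,147),.088).round(4))
plan(.421,.186,.05)"
python3 -m creep '[[-0.03,0.12,0,0,64],[-0.06,0.25,0.05,0,64],[-0.1,0.38,0.1,0,64],[-0.15,0.5,0.2,0,64],[-0.2,0.65,0.3,0,64],[-0.25,0.78,0.4,0,64],[-0.3,0.9,0.55,0,64],[-0.34,1,0.7,0,64]]'
python3 - <<'E'
from h import *
st();plan(.421,.186,.013)
E
```

```text
[0.6146 0.0659 0.088 ]
rows units: [-0.3414  0.978   0.7177  0.    ] world D [-0.0966  0.0373 -0.0718] yaw -91.88
clock: 52.85
tool_pos: [0.4208, 0.1852, 0.0517]
orientation: [-180.0, 0.0, -92.0]
force: [0.0, 0.2, 0.5]
opening: 0.0643
t 52.85 p [0.4208 0.1852 0.0517] rpy [-1.7997e+02  4.0000e-02 -9.2000e+01] F [0.01 0.23 0.51] op 0.0643 q [ 48.4  11.8 -38.8   0.  -39.4 -50.4]
rows units: [-0.0079 -0.0017  0.3868  0.    ] world D [ 0.0002  0.0008 -0.0387] yaw -92.0
```

```bash

python3 -m creep '[[0,0,0.06,0,64],[0,0,0.12,0,64],[0,0,0.18,0,64],[0,0,0.24,0,64],[0,0,0.3,0,64],[0,0,0.35,0,64],[0,0,0.385,0,64],[0,0,0.385,0,60]]'
python3 -m creep '[[0,0,0,0,50],[0,0,0,0,40],[0,0,0,0,32],[0,0,0,0,32],[0,0,0,0,32],[0,0,0,0,32],[0,0,0,0,32],[0,0,0,0,32]]'
python3 -m creep '[[0,0,-0.1,0,32],[0,0,-0.2,0,32],[0,0,-0.35,0,32],[0,0,-0.5,0,32],[0,0,-0.65,0,32],[0,0,-0.8,0,32],[0,0,-0.9,0,32],[0,0,-1,0,32]]'
python3 - <<'E'
from h import *
st();snap("side","s34")
a=load("s34")["img"][115:215,190:310]
cv2.imwrite("pics/c44.png",cv2.resize(a,(480,400),interpolation=cv2.INTER_CUBIC))
plan(.583-.036-.0008,.086+.0013-.022,.115)
E
```

```text
clock: 53.52
tool_pos: [0.4217, 0.1843, 0.0127]
orientation: [180.0, -0.1, -92.0]
force: [0.4, -0.0, -0.3]
opening: 0.0616
clock: 54.18
tool_pos: [0.4221, 0.185, 0.0138]
orientation: [-180.0, 0.0, -92.0]
force: [-0.1, -0.5, 4.0]
opening: 0.0376
clock: 54.85
tool_pos: [0.4217, 0.1847, 0.1141]
orientation: [180.0, 0.0, -92.0]
force: [0.2, 0.4, -1.3]
opening: 0.037
t 54.85 p [0.4217 0.1847 0.1141] rpy [ 1.800e+02  2.000e-02 -9.202e+01] F [ 0.16  0.44 -1.34] op 0.037 q [ 48.3   6.6 -34.5  -0.  -49.  -50.3]
rows units: [ 1.1561 -1.2776  0.0072  0.    ] world D [ 0.1237 -0.12   -0.0007] yaw -91.99
```

View pics/c44.png

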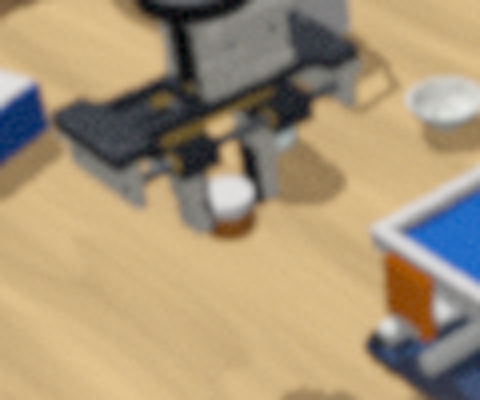

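```bash

python3 -m creep '[[0.03,-0.03,-0.05,0,32],[0.1,-0.1,-0.1,0,32],[0.18,-0.2,-0.12,0,32],[0.26,-0.3,-0.12,0,32],[0.34,-0.4,-0.12,0,32],[0.42,-0.5,-0.12,0,32],[0.5,-0.6,-0.12,0,32],[0.58,-0.68,-0.12,0,32]]' >/dev/null
python3 -m creep '[[0.08,-0.08,0,0,32],[0.15,-0.16,0,0,32],[0.22,-0.24,0,0,32],[0.3,-0.32,0,0,32],[0.38,-0.4,0,0,32],[0.46,-0.48,0,0,32],[0.53,-0.55,0,0,32],[0.575,-0.6,0,0,32]]'
python3 - <<'E'
from h import *
st();plan(.5462,.0653,.077)
E
```

```text
clock: 56.23
tool_pos: [0.5466, 0.0639, 0.1254]
orientation: [180.0, -0.0, -92.0]
force: [0.9, 0.0, -0.6]
opening: 0.0371
t 56.23 p [0.5466 0.0639 0.1254] rpy [ 1.800e+02 -1.000e-02 -9.204e+01] F [ 0.85  0.03 -0.65] op 0.0371 q [ 27.1  14.  -23.    0.  -53.  -29.1]
rows units: [-0.0143  0.0041  0.4842  0.    ] world D [-0.0004  0.0014 -0.0484] yaw -92.04
```

```bash

python3 -m creep '[[0,0,0.07,0,32],[0,0,0.14,0,32],[0,0,0.21,0,32],[0,0,0.28,0,32],[0,0,0.35,0,32],[0,0,0.42,0,32],[0,0,0.46,0,32],[0,0,0.48,0,32]]'
python3 -m creep '[[0,0,0.01,0,32],[0,0,0.02,0,32],[0,0,0.025,0,32],[0,0,0.03,0,32],[0,0,0.035,0,32],[0,0,0.04,0,32],[0,0,0.045,0,32],[0,0,0.05,0,32]]'
```

```text
clock: 56.9
tool_pos: [0.5453, 0.0648, 0.0765]
orientation: [179.9, -0.0, -92.0]
force: [0.9, -1.1, -0.7]
opening: 0.0373
clock: 57.57
tool_pos: [0.5458, 0.0648, 0.0725]
orientation: [-180.0, 0.0, -92.0]
force: [-0.0, -0.5, -0.9]
opening: 0.0371
```

```bash

python3 -m creep '[[0,0,0.005,0,32],[0,0,0.01,0,32],[0,0,0.01,0,32],[0,0,0.01,0,32],[0,0,0.01,0,32],[0,0,0.01,0,32],[0,0,0.01,0,32],[0,0,0.01,0,32]]'
python3 -m creep '[[0,0,0,0,42],[0,0,0,0,46],[0,0,0,0,48],[0,0,0,0,48],[0,0,-0.1,0,48],[0,0,-0.2,0,48],[0,0,-0.35,0,48],[0,0,-0.5,0,48]]'
python3 - <<'E'
from h import *
st();snap("side","s35");snap("top","t35")
b=load("t35")["img"][130:200,250:330];a=load("s35")["img"][135:205,275:365]
cv2.imwrite("pics/c45.png",np.hstack([cv2.resize(b,(400,350),interpolation=cv2.INTER_CUBIC),cv2.resize(a,(400,350),interpolation=cv2.INTER_CUBIC)]))
E
```

```text
clock: 58.23
tool_pos: [0.5459, 0.0648, 0.0717]
orientation: [-180.0, 0.0, -92.0]
force: [-1.1, -1.1, 5.5]
opening: 0.0369
clock: 58.9
tool_pos: [0.5458, 0.0648, 0.1229]
orientation: [-180.0, -0.0, -92.0]
force: [1.0, -0.2, -0.3]
opening: 0.0482
t 58.9 p [0.5458 0.0648 0.1229] rpy [-179.99   -0.    -92.  ] F [ 0.98 -0.18 -0.27] op 0.0482 q [ 27.2  14.1 -23.3   0.  -52.6 -29.2]
```

View pics/c45.png

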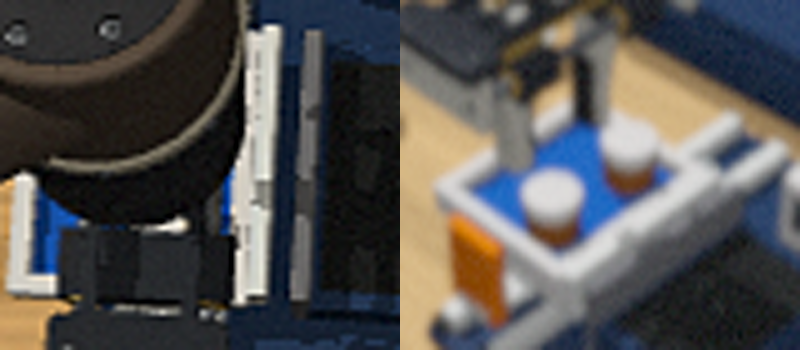

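```bash

python3 -m creep '[[0.05,0.02,0,0,54],[0.13,0.05,0,0,54],[0.24,0.09,0,0,54],[0.35,0.13,0,0,54],[0.46,0.17,0,0,54],[0.58,0.21,0,0,54],[0.7,0.25,0,0,54],[0.81,0.3,0,0,54]]' >/dev/null
python3 -m creep '[[0.1,0.04,0,0,54],[0.2,0.08,0,0,54],[0.3,0.11,0,0,54],[0.4,0.15,0,0,54],[0.5,0.18,0,0,54],[0.6,0.22,0,0,54],[0.7,0.26,0,0,54],[0.81,0.3,0,0,54]]' >/dev/null
python3 - <<'E'
from h import *
st();snap("side","s36");snap("top","t36")
for n in ("t36","s36"):
    d=load(n);H,S,V=cv2.split(cv2.cvtColor(d["img"],cv2.COLOR_BGR2HSV)); w=(S<45)&(V>120)
    for c in cent(d,w):
        if 40<c[1]<400: 
            p=atz(d,c[0],.03)
            if .3<p[0]<.65 and abs(p[1])<.4: print(n,c, p.round(4)[:2])
a=load("t36")["img"][120:280,250:460];cv2.imwrite("pics/c46.png",cv2.resize(a,(787,600)))
E
```

```text
t 60.33 p [ 0.4797 -0.0959  0.1215] rpy [180.   0. -92.] F [ 0.72 -0.39  0.16] op 0.0541 q [ 11.8   8.7 -30.6  -0.  -50.7 -13.8]
t36 ([167.87, 159.51], 240, [160, 150, 17, 19]) [0.5913 0.3735]
t36 ([409.25, 230.02], 148, [403, 223, 14, 14]) [ 0.4165 -0.2533]
s36 ([304.55, 164.8], 326, [283, 153, 46, 29]) [0.6194 0.1598]
s36 ([311.57, 198.45], 297, [295, 184, 36, 25]) [0.5174 0.0295]
s36 ([369.71, 276.64], 194, [362, 270, 16, 15]) [ 0.413  -0.2578]
```

View pics/c46.png

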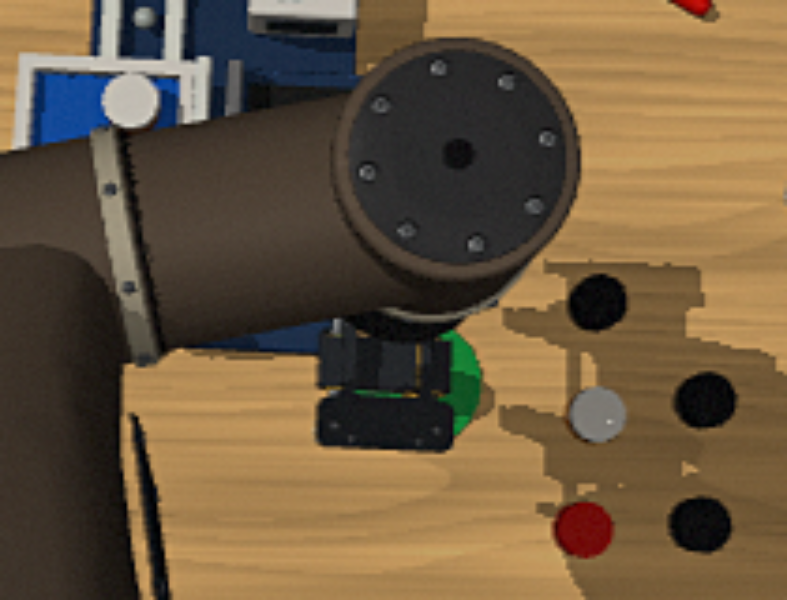

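```bash

python3 -m creep '[[0.1,0.04,0,0,54],[0.2,0.08,0,0,54],[0.3,0.11,0,0,54],[0.4,0.15,0,0,54],[0.5,0.18,0,0,54],[0.6,0.22,0,0,54],[0.7,0.26,0,0,54],[0.8,0.29,0,0,54]]' >/dev/null
python3 -m creep '[[0.1,0.04,0,0,54],[0.25,0.09,0,0,54],[0.4,0.14,0.1,0,54],[0.5,0.18,0.2,0,54],[0.6,0.22,0.3,0,54],[0.7,0.26,0.4,0,54],[0.8,0.29,0.5,0,54],[0.81,0.295,0.6,0,54]]' >/dev/null
python3 - <<'E'
from h import *
st();plan(.4155,-.2545,.013);snap("side","s37");snap("top","t37")
b=load("t37")["img"][190:270,370:460];a=load("s37")["img"][230:310,320:410]
cv2.imwrite("pics/c47.png",np.hstack([cv2.resize(b,(400,350),interpolation=cv2.INTER_CUBIC),cv2.resize(a,(400,350),interpolation=cv2.INTER_CUBIC)]))
E
```

```text
t 61.77 p [ 0.4151 -0.2551  0.0602] rpy [179.95   0.   -92.05] F [ 0.11 -0.07 -0.15] op 0.0541 q [ -8.4  13.4 -34.8   0.  -41.8   6.3]
rows units: [-0.0065 -0.0034  0.4719  0.    ] world D [ 0.0004  0.0006 -0.0472] yaw -92.05
```

View pics/c47.png

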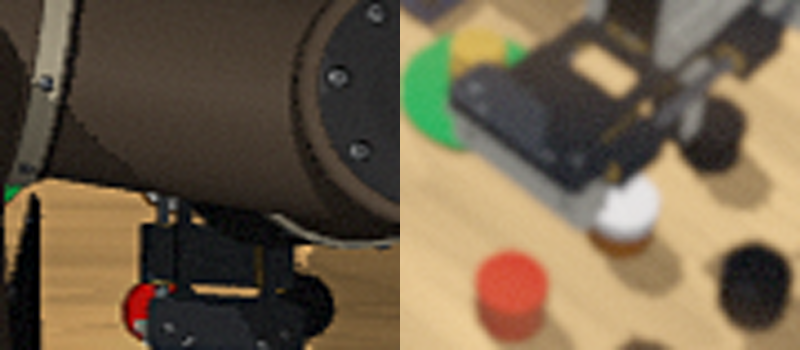

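```bash

python3 -m creep '[[0,0,0.08,0,54],[0,0,0.16,0,54],[0,0,0.24,0,54],[0,0,0.32,0,54],[0,0,0.4,0,54],[0,0,0.44,0,54],[0,0,0.47,0,54],[0,0,0.47,0,54]]'
python3 -m creep '[[0,0,0,0,46],[0,0,0,0,38],[0,0,0,0,32],[0,0,0,0,32],[0,0,0,0,32],[0,0,0,0,32],[0,0,0,0,32],[0,0,0,0,32]]'
python3 -m creep '[[0,0,-0.1,0,32],[0,0,-0.2,0,32],[0,0,-0.35,0,32],[0,0,-0.5,0,32],[0,0,-0.65,0,32],[0,0,-0.8,0,32],[0,0,-0.95,0,32],[0,0,-1,0,32]]'
python3 - <<'E'
from h import *
st();snap("side","s38")
a=load("s38")["img"][210:310,320:440]
cv2.imwrite("pics/c48.png",cv2.resize(a,(480,400),interpolation=cv2.INTER_CUBIC))
plan(.583+.0008,.086+.024,.125)
E
```

```text
clock: 62.53
tool_pos: [0.4157, -0.2537, 0.0138]
orientation: [179.9, 0.0, -92.0]
force: [-0.3, -0.8, 0.9]
opening: 0.0539
clock: 63.2
tool_pos: [0.4164, -0.2539, 0.0148]
orientation: [-180.0, -0.0, -92.0]
force: [-0.1, 1.4, 5.5]
opening: 0.0372
clock: 63.87
tool_pos: [0.4166, -0.254, 0.1162]
orientation: [-179.9, -0.0, -92.0]
force: [-0.1, 0.3, -0.7]
opening: 0.0371
t 63.87 p [ 0.4166 -0.254   0.1162] rpy [-1.7988e+02 -3.0000e-02 -9.2000e+01] F [-0.11  0.32 -0.66] op 0.0371 q [ -8.2   8.9 -31.2   0.  -49.7   6.2]
rows units: [-3.6963 -1.5415 -0.0884  0.    ] world D [0.1669 0.364  0.0088] yaw -92.0
```

View pics/c48.png

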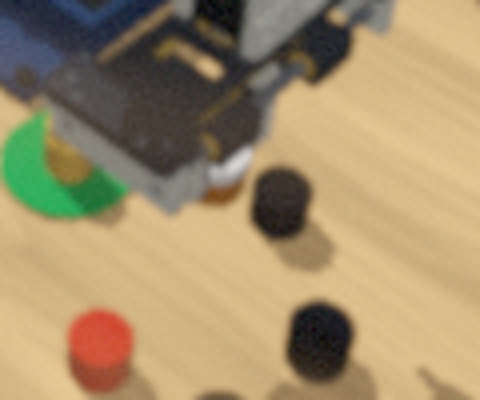

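```bash

python3 -m creep '[[-0.05,-0.02,-0.05,0,32],[-0.15,-0.07,-0.1,0,32],[-0.28,-0.12,-0.15,0,32],[-0.4,-0.17,-0.15,0,32],[-0.53,-0.22,-0.15,0,32],[-0.66,-0.27,-0.15,0,32],[-0.79,-0.33,-0.15,0,32],[-0.92,-0.385,-0.15,0,32]]' >/dev/null
python3 -m creep '[[-0.12,-0.05,0,0,32],[-0.24,-0.1,0,0,32],[-0.35,-0.15,0,0,32],[-0.47,-0.19,0,0,32],[-0.58,-0.24,0,0,32],[-0.7,-0.29,0,0,32],[-0.81,-0.34,0,0,32],[-0.92,-0.385,0,0,32]]' >/dev/null
python3 -m creep '[[-0.12,-0.05,0,0,32],[-0.24,-0.1,0,0,32],[-0.35,-0.15,0,0,32],[-0.47,-0.19,0,0,32],[-0.58,-0.24,0,0,32],[-0.7,-0.29,0,0,32],[-0.81,-0.34,0,0,32],[-0.92,-0.385,0,0,32]]' >/dev/null
python3 -m creep '[[-0.12,-0.05,0,0,32],[-0.24,-0.1,0,0,32],[-0.35,-0.15,0,0,32],[-0.47,-0.19,0,0,32],[-0.58,-0.24,0,0,32],[-0.72,-0.3,0,0,32],[-0.84,-0.35,0,0,32],[-0.92,-0.385,0,0,32]]' 
python3 - <<'E'
from h import *
st();plan(.5838,.110,.077);snap("side","s39");snap("top","t39")
b=load("t39")["img"][120:210,240:340];a=load("s39")["img"][125:205,265:365]
cv2.imwrite("pics/c49.png",np.hstack([cv2.resize(b,(400,360),interpolation=cv2.INTER_CUBIC),cv2.resize(a,(400,360),interpolation=cv2.INTER_CUBIC)]))
E
```

```text
clock: 66.58
tool_pos: [0.5837, 0.1102, 0.1294]
orientation: [-180.0, 0.0, -92.0]
force: [-0.2, -0.0, -1.2]
opening: 0.0374
t 66.58 p [0.5837 0.1102 0.1294] rpy [-1.7998e+02  1.0000e-02 -9.1970e+01] F [-0.16 -0.02 -1.23] op 0.0374 q [ 29.5  17.6 -17.3   0.  -55.1 -31.5]
rows units: [ 0.0024 -0.0014  0.5242  0.    ] world D [ 0.0001 -0.0002 -0.0524] yaw -91.97
```

View pics/c49.png

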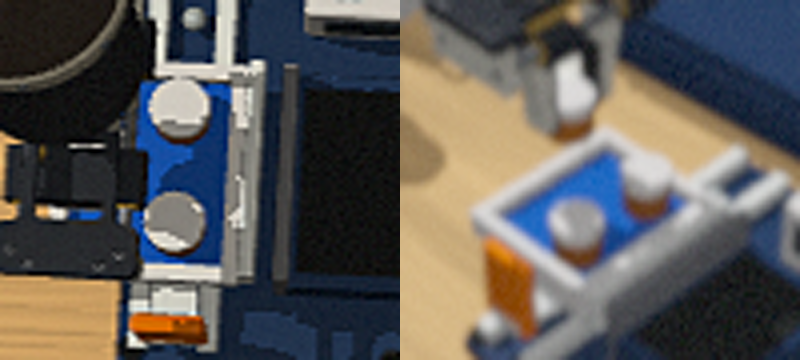

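```bash

python3 -m creep '[[0.02,0,0.07,0,32],[0.02,0,0.14,0,32],[0.02,0,0.22,0,32],[0.02,0,0.3,0,32],[0.02,0,0.38,0,32],[0.02,0,0.45,0,32],[0.02,0,0.5,0,32],[0.02,0,0.52,0,32]]'
python3 -m creep '[[0,0,0.005,0,32],[0,0,0.01,0,32],[0,0,0.015,0,32],[0,0,0.02,0,32],[0,0,0.025,0,32],[0,0,0.03,0,32],[0,0,0.035,0,32],[0,0,0.04,0,32]]'
```

```text
clock: 67.35
tool_pos: [0.5822, 0.1062, 0.0763]
orientation: [179.9, -0.0, -92.0]
force: [0.5, -0.2, -0.3]
opening: 0.0376
clock: 68.02
tool_pos: [0.5828, 0.1066, 0.0735]
orientation: [-180.0, 0.0, -92.0]
force: [0.5, -0.4, -0.1]
opening: 0.0372
```

```bash

python3 -m creep '[[0,0,0.005,0,32],[0,0,0.01,0,32],[0,0,0.012,0,32],[0,0,0.014,0,32],[0,0,0.014,0,32],[0,0,0.014,0,32],[0,0,0.014,0,32],[0,0,0.014,0,32]]'
```

```text
clock: 68.68
tool_pos: [0.5831, 0.1066, 0.0728]
orientation: [-179.9, 0.0, -92.0]
force: [-0.9, -0.3, 5.9]
opening: 0.0371
```

```bash

python3 -m creep '[[0,0,0,0,42],[0,0,0,0,46],[0,0,0,0,48],[0,0,0,0,48],[0,0,-0.1,0,48],[0,0,-0.2,0,48],[0,0,-0.35,0,48],[0,0,-0.5,0,48]]'
python3 -m creep '[[0,0.12,-0.05,0,30],[0,0.25,-0.1,0,20],[0,0.37,-0.1,0,10],[0,0.5,-0.1,0,0],[0,0.62,-0.1,0,0],[0,0.74,-0.1,0,0],[0,0.86,-0.1,0,0],[0,1,-0.1,0,0]]'
python3 - <<'E'
from h import *
st()
E
```

```text
clock: 69.35
tool_pos: [0.5829, 0.1066, 0.1235]
orientation: [-180.0, -0.0, -92.0]
force: [0.0, 0.7, 0.2]
opening: 0.0483
clock: 70.02
tool_pos: [0.4816, 0.11, 0.132]
orientation: [180.0, -0.0, -92.0]
force: [-0.4, -0.4, -0.1]
opening: 0.0024
t 70.02 p [0.4816 0.11   0.132 ] rpy [180.  -0. -92.] F [-0.39 -0.41 -0.14] op 0.0024 q [ 35.7   8.5 -29.3   0.  -52.3 -37.7]
```

```bash

python3 -m creep '[[0,0.1,0,0,0],[0,0.2,0,0,0],[0,0.4,0,0,0],[0.1,0.6,0,0,0],[0.2,0.6,0,0,0],[0.3,0.6,0,0,0],[0.4,0.6,0,0,0],[0.47,0.6,0,0,0]]'
python3 - <<'E'
from h import *
st();snap("side","s40");snap("top","t40")
b=load("t40")["img"][120:230,230:350];a=load("s40")["img"][125:225,255:365]
cv2.imwrite("pics/c50.png",np.hstack([cv2.resize(b,(400,367),interpolation=cv2.INTER_CUBIC),cv2.resize(a,(400,367),interpolation=cv2.INTER_CUBIC)]))
d=load("t40")
E
```

```text
clock: 70.68
tool_pos: [0.4215, 0.0644, 0.1322]
orientation: [-180.0, 0.0, -92.0]
force: [-0.5, 0.2, -0.8]
opening: 0.0004
t 70.68 p [0.4215 0.0644 0.1322] rpy [-179.98    0.    -92.02] F [-0.51  0.22 -0.79] op 0.0004 q [ 35.4   1.8 -36.9   0.  -51.3 -37.4]
```

View pics/c50.png

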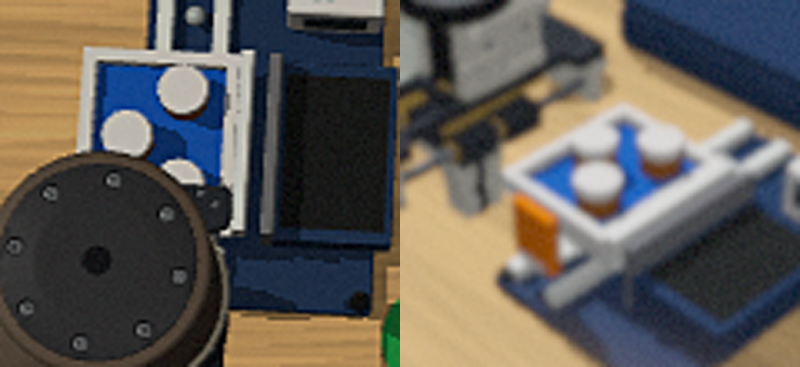

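```bash
python3 - <<'E'
from h import *
d=load("s40")
for p in [(515,193),(560,222)]: print(atz(d,(255+(p[0]-400)/3.636-.4,125+p[1]/3.67-.4),.095).round(4))
T=load("t35")
b=T["img"][180:220,260:310]; cv2.imwrite("pics/c51.png",cv2.resize(load("t39")["img"][180:220,260:310],(500,400),interpolation=cv2.INTER_NEAREST))
E
```

```text
[0.4812 0.0909 0.095 ]
[0.4804 0.0408 0.095 ]
```

View pics/c51.png

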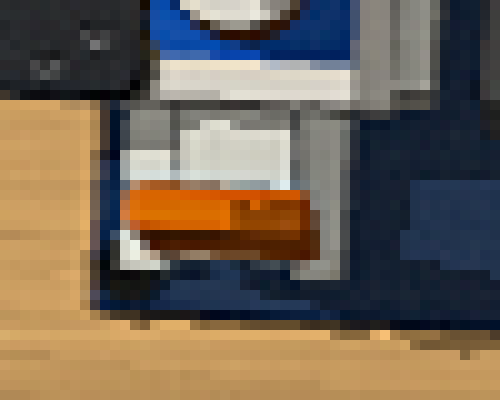

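```bash

python3 -m creep '[[-0.01,0,0.1,0,0],[-0.01,0,0.2,0,0],[-0.01,0,0.3,0,0],[-0.01,0,0.4,0,0],[-0.01,0,0.5,0,0],[-0.01,0,0.56,0,0],[-0.01,0,0.6,0,0],[-0.01,0,0.6,0,0]]'
python3 -m creep '[[0,-0.03,0,0,0],[0,-0.06,0,0,0],[0,-0.09,0,0,0],[0,-0.12,0,0,0],[0,-0.15,0,0,0],[0,-0.18,0,0,0],[0,-0.2,0,0,0],[0,-0.22,0,0,0]]'
python3 -m creep '[[0,-0.015,0,0,0],[0,-0.03,0,0,0],[0,-0.045,0,0,0],[0,-0.06,0,0,0],[0,-0.075,0,0,0],[0,-0.09,0,0,0],[0,-0.105,0,0,0],[0,-0.12,0,0,0]]'
```

```text
clock: 71.45
tool_pos: [0.4211, 0.066, 0.0713]
orientation: [179.9, -0.1, -92.0]
force: [-0.7, 0.8, 0.4]
opening: 0.0004
clock: 72.12
tool_pos: [0.4435, 0.0654, 0.0721]
orientation: [-180.0, 0.0, -92.0]
force: [-0.0, 1.3, 0.5]
opening: 0.0003
clock: 72.78
tool_pos: [0.4553, 0.065, 0.0721]
orientation: [180.0, -0.0, -92.0]
force: [-0.8, -0.8, 0.1]
opening: 0.0001
```

```bash

python3 -m creep '[[0,-0.02,0,0,0],[0,-0.04,0,0,0],[0,-0.06,0,0,0],[0,-0.08,0,0,0],[0,-0.1,0,0,0],[0,-0.12,0,0,0],[0,-0.14,0,0,0],[0,-0.16,0,0,0]]'
python3 -m creep '[[0,-0.02,0,0,0],[0,-0.04,0,0,0],[0,-0.06,0,0,0],[0,-0.08,0,0,0],[0,-0.1,0,0,0],[0,-0.12,0,0,0],[0,-0.14,0,0,0],[0,-0.16,0,0,0]]'
python3 - <<'E'
from h import *
snap("side","s41")
a=load("s41")["img"][125:225,255:365]
cv2.imwrite("pics/c52.png",cv2.resize(a,(550,500),interpolation=cv2.INTER_CUBIC))
E
```

```text
clock: 73.45
tool_pos: [0.4713, 0.0644, 0.072]
orientation: [180.0, -0.0, -92.0]
force: [-1.9, 0.7, 1.5]
opening: 0.0006
clock: 74.12
tool_pos: [0.4873, 0.0638, 0.072]
orientation: [180.0, -0.0, -92.0]
force: [-1.8, 0.2, 1.6]
opening: 0.0003
```

View pics/c52.png

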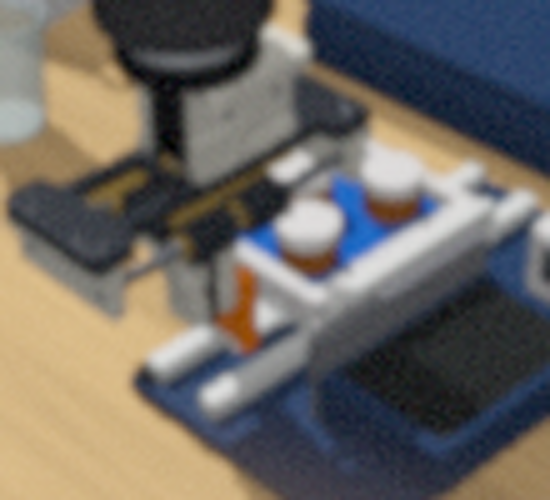

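```bash

python3 -m creep '[[0,-0.02,0,0,0],[0,-0.04,0,0,0],[0,-0.06,0,0,0],[0,-0.08,0,0,0],[0,-0.1,0,0,0],[0,-0.12,0,0,0],[0,-0.14,0,0,0],[0,-0.16,0,0,0]]'
python3 -m creep '[[0,-0.015,0,0,0],[0,-0.03,0,0,0],[0,-0.045,0,0,0],[0,-0.06,0,0,0],[0,-0.075,0,0,0],[0,-0.09,0,0,0],[0,-0.105,0,0,0],[0,-0.12,0,0,0]]'
```

```text
clock: 74.83
tool_pos: [0.5033, 0.0633, 0.072]
orientation: [180.0, -0.0, -92.0]
force: [-3.0, 0.2, 0.3]
opening: 0.0006
clock: 75.5
tool_pos: [0.5146, 0.0628, 0.0719]
orientation: [179.9, -0.0, -92.0]
force: [-6.6, 1.8, 4.4]
opening: 0.0002
```

```bash

python3 -m creep '[[0,-0.01,0,0,0],[0,-0.02,0,0,0],[0,-0.03,0,0,0],[0,-0.04,0,0,0],[0,-0.05,0,0,0],[0,-0.06,0,0,0],[0,-0.07,0,0,0],[0,-0.08,0,0,0]]'
python3 -m creep '[[0,-0.01,0,0,0],[0,-0.02,0,0,0],[0,-0.03,0,0,0],[0,-0.04,0,0,0],[0,-0.05,0,0,0],[0,-0.06,0,0,0],[0,-0.07,0,0,0],[0,-0.08,0,0,0]]'
python3 - <<'E'
from h import *
snap("side","s42")
a=load("s42")["img"][125:225,255:365]
cv2.imwrite("pics/c53.png",cv2.resize(a,(550,500),interpolation=cv2.INTER_CUBIC))
E
```

```text
clock: 76.17
tool_pos: [0.5217, 0.0625, 0.072]
orientation: [179.9, -0.0, -92.0]
force: [-9.9, 2.9, 5.5]
opening: 0.0005
clock: 76.83
tool_pos: [0.5311, 0.0623, 0.072]
orientation: [180.0, -0.0, -92.0]
force: [-2.7, -0.6, 1.0]
opening: 0.0005
```

View pics/c53.png

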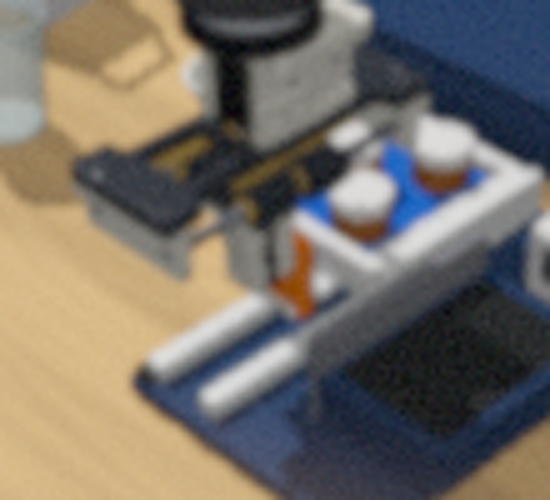

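```bash

python3 -m creep '[[0,-0.01,0,0,0],[0,-0.02,0,0,0],[0,-0.03,0,0,0],[0,-0.04,0,0,0],[0,-0.05,0,0,0],[0,-0.05,0,0,0],[0,-0.05,0,0,0],[0,-0.05,0,0,0]]'
python3 -m creep '[[0,-0.01,0,0,0],[0,-0.02,0,0,0],[0,-0.02,0,0,0],[0,-0.02,0,0,0],[0,-0.02,0,0,0],[0,-0.02,0,0,0],[0,-0.02,0,0,0],[0,-0.02,0,0,0]]'
```

```text
clock: 77.55
tool_pos: [0.5355, 0.0621, 0.072]
orientation: [179.9, -0.0, -92.0]
force: [-5.3, 0.6, 2.3]
opening: 0.0009
clock: 78.22
tool_pos: [0.5357, 0.062, 0.072]
orientation: [179.8, -0.0, -92.0]
force: [-14.2, 3.8, 8.5]
opening: 0.0004
```

```bash

python3 -m creep '[[0,0.03,0,0,0],[0,0.07,0,0,0],[0,0.15,0,0,0],[0,0.25,0,0,0],[0,0.35,0,0,0],[0,0.45,0,0,0],[0,0.55,-0.05,0,0],[0,0.65,-0.15,0,0]]'
python3 -m creep '[[0,0.05,-0.12,0,0],[0,0.1,-0.25,0,0],[-0.1,0.1,-0.4,0,0],[-0.25,0.1,-0.55,0,0],[-0.4,0.1,-0.7,0,0],[-0.6,0.1,-0.8,0,0],[-0.8,0.1,-0.9,0,0],[-1,0.1,-1,0,0]]'
python3 -m creep '[[-0.12,0,0,0,0],[-0.25,0,0,0,0],[-0.37,0,0,0,0],[-0.5,0,0,0,0],[-0.62,0,0,0,0],[-0.75,0,0,0,0],[-0.87,0,0,0,0],[-1,0,0,0,0]]'
python3 - <<'E'
from h import *
st();snap("side","s43");snap("top","t43")
b=load("t43")["img"][90:240,250:400];a=load("s43")["img"][125:265,255:405]
cv2.imwrite("pics/c54.png",np.hstack([cv2.resize(b,(400,400),interpolation=cv2.INTER_CUBIC),cv2.resize(a,(400,373),interpolation=cv2.INTER_CUBIC)[:400].copy() if 0 else cv2.resize(a,(400,400),interpolation=cv2.INTER_CUBIC)]))
E
```

```text
clock: 78.88
tool_pos: [0.4713, 0.064, 0.0866]
orientation: [179.9, -0.1, -92.0]
force: [-0.1, -0.1, 0.4]
opening: 0.0001
clock: 79.55
tool_pos: [0.466, 0.1654, 0.1883]
orientation: [-179.9, 0.0, -92.0]
force: [0.2, 0.7, 0.2]
opening: 0.0002
clock: 80.22
tool_pos: [0.4702, 0.2656, 0.1868]
orientation: [180.0, -0.0, -92.0]
force: [-0.7, -0.2, -0.4]
opening: 0.0007
t 80.22 p [0.4702 0.2656 0.1868] rpy [ 1.7998e+02 -3.0000e-02 -9.2020e+01] F [-0.69 -0.18 -0.41] op 0.0007 q [ 50.3   9.7 -19.7  -0.  -60.7 -52.3]
```

View pics/c54.png

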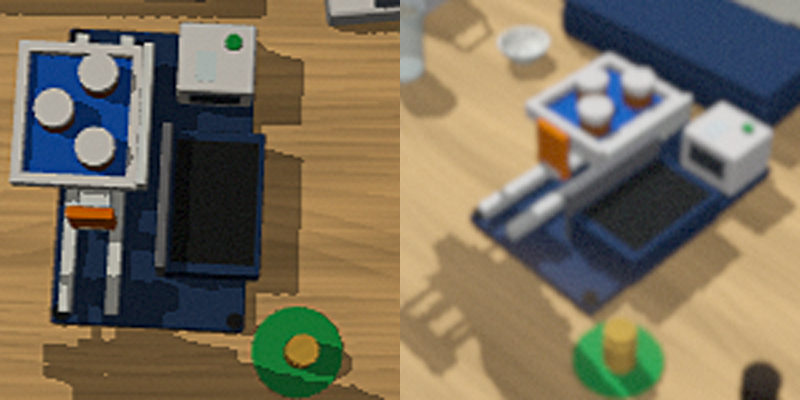

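View pics/t43.png

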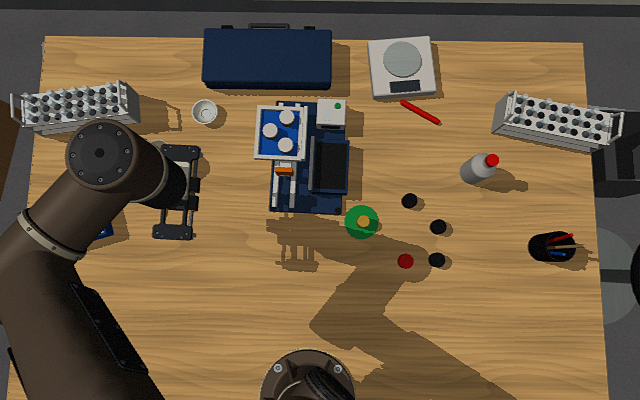

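View pics/s43.png

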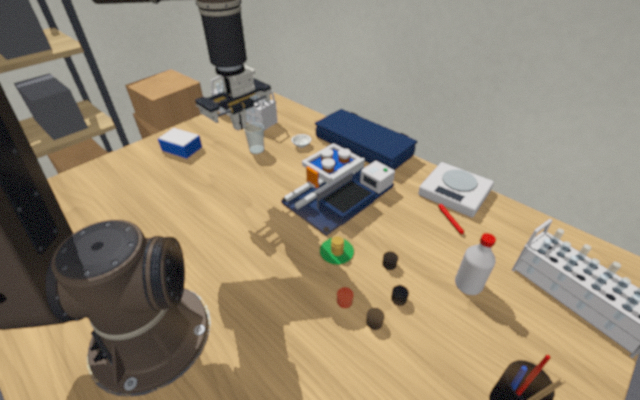

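```bash
python3 - <<'E'
from h import *
b=load("t43")["img"][98:180,248:314];cv2.imwrite("pics/c55.png",cv2.resize(b,(480,596),interpolation=cv2.INTER_NEAREST))
st()
E
```

```text
t 80.32 p [0.4704 0.2665 0.1867] rpy [ 1.800e+02 -1.000e-02 -9.195e+01] F [0.56 0.08 0.08] op 0.0002 q [ 50.3   9.7 -19.6   0.  -60.7 -52.3]
```

View pics/c55.png

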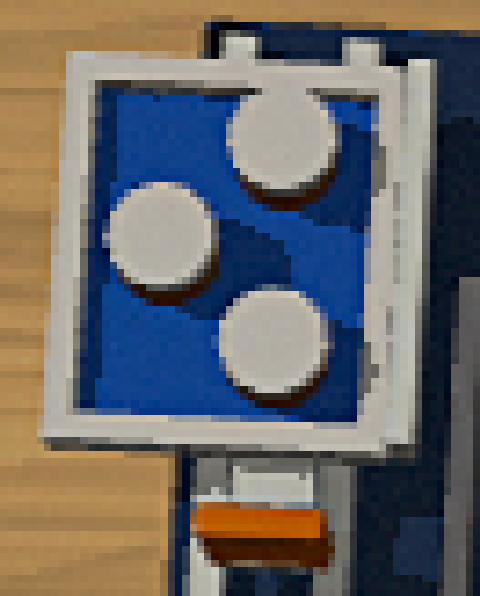

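```bash
python3 - <<'E'
from h import *
a=atz(load("t39"),(282,200.2),.095);b=atz(load("t43"),(284,169.6),.095);print("tab travel since t39",(b-a).round(4))
print(workorder.close_job()); st()
E
```

```text
tab travel since t39 [ 0.0759 -0.003   0.    ]
the job is handed in; nothing more can be done
None
the job is handed in; nothing more can be done
```

The tube shaker is set up and the job is handed in, at about 80 s on the robot's clock out of the 210 s allowed; no verdict is reported.

**What I did, in order:**
1. I set the brass weight upright on the green pad.
2. I levered the tray up against the stand wall with the fingers and pinched its top edge. I then lifted it over the wall, since the tool can only point down, and stood it on the carriage.
3. I tipped it over and lowered it with a finger supporting it all the way down. Side forces stayed at about 13 N or less, and there was no drop at landing. I then pressed it square against the lip.
4. I stood all three amber pots in the hollow. The black and red ones are still in place.
5. I pushed the orange tab until the carriage clicked. Resistance rose to about 10 N, gave way, then met a hard stop.

**Last checks:**
- **Tray and pots:** the final pictures show the tray hollow side up, flat and along the lip with a thin, even seam. All three pots are upright in it.
- **Weight, beaker and bottle:** the weight is standing on the pad. The beaker and wash bottle look unmoved.
- **Robot:** it is clear of everything.
- **Carriage:** the camera put the tab's travel at about 76 mm, and the arm's own positions gave about 78 mm. That fits the full 80 mm if the carriage started slightly in, but I had no direct reading of the carriage position.
- **Measurements that disagreed:** the two cameras differed by 3–10 mm on some points. My first estimate of the lip position was about 6 mm off what the finger contact showed. I corrected for both and neither caused a misplacement.

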